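# Tip a cup of turned slugs into the counting scale

## Robot

A 6-joint arm with a two-finger parallel gripper is mounted at the origin on the work surface. World frame = base frame: x ahead of the robot, y to its left, z up, the work surface at z = 0. Lengths are in m, angles in rad, forces in N, time in s.
With the tool pointing down it reaches from about 0.25 to 0.725 m from the base axis. Payload 4 kg.
Tool frame: the origin (TCP) lies midway between the tips of the shut fingers; the grasp point (between the pads) lies 19 mm behind it; y points along the fingers, z is the direction in which the jaws open and shut, and the axes are right-handed (so a half turn about y gives the same grasp; the last joint's range is limited). The gripper opens to 85 mm and grips with 20 to 120 N. Pads are 22 mm wide; open, the fingers measure 114 mm over their backs; the gripper's body (76 mm by 85 mm) begins 54 mm behind the grasp point. The pads swing forward as they close: fully open they stand 13 mm farther back than shut.
Start: joints at [1.112, 0.241, 0.005, 1.335, 0, 1.571], TCP at [0.221, 0.448, 0.203] pointing down, gripper open.
Joint ranges: [-2.72, 2.72], [-1.05, 1.87], [-1.09, 1.28], [-1.99, 2.15], [-1.42, 1.44], [-3.14, 3.14]. Speed limits (rad/s): [2.79, 2.79, 3.14, 3.14, 3.14, 3.14].

## Interface

Orientations are given as a unit quaternion [x, y, z, w].
In Python, from workcell import bot gives the robot as it stands. The module is installed in compiled form; this text tells all that it offers.
- The arm moves only by the shell command python3 -m handwheel 'ROWS' [OPENING]. ROWS is JSON, a list of rows, each a list of 6 numbers: the shift along the tool's x, y, z in units of 25 mm (1.0 is 25 mm), then the turn, a rotation vector about the tool's x, y, z in units of 10 degrees (1.0 is 10 degrees). A call has exactly 5 rows; each row is the pose to reach, as a shift and turn from the pose commanded when the call began, along the tool's axes at that moment; what a row does not reach only later rows make up. A row lasts 1/8 s, in which the tool goes at most 62.5 mm and 10.7 degrees, less where a joint would pass 70% of its speed; a pose out of reach is approached as far as the arm can. A call with a gripper value outside its range is refused whole. OPENING is the gripper command: -1 is shut, 1 is fully open, values between are in proportion, set as the call begins (- or left out, the last holds). The fingers move at their own pace and stop on an object; the grip force is fixed at half the most. Time passes only in rows, so rows that repeat a pose let the fingers close, or fill a call up. It gives the time, the measured TCP pose, the force and the opening at its end, in the units of the state.
- bot.get_obs(): the state, without advancing time (a new reading comes with each control period).
- bot.camera(name): name is "scene" or "top"; returns a dict with "color" (384x512x3 uint8, red, green, blue), "fx", "fy", "cx", "cy" (pixels), "rvec" (rotation vector, rad) and "tvec" (3), from world to camera coordinates, as OpenCV has them. Camera axes: x right, y down, z forward; pixel columns grow to the right and rows downward; lengths in m; the calibration is good to about 2 mm. A picture is of the moment at which its call begins. There is no depth.
- bot.job_done(): hands the job in, once; it reports no verdict.
The state is a dict: "clock": time; "joint_pos": joint angles; "joint_vel": joint speeds; "tau": joint torques, N m; "eef_pos": TCP position; "tool_rot": TCP orientation; "ft_force": force on the tool from outside, world axes, zero at the start; "ft_torque": the same for the moment, N m; "grip_width": finger opening in m.
Only numpy, scipy, OpenCV 4.12 (cv2) and the standard library are available. Lean on these libraries where they do the work, as an engineer would, in place of code of your own. Each camera call takes 0.05 s, during which the arm holds its last target.

## Task

Lift the steel cup of six turned slugs out of the blue crate from under the low work lamp, pour all six slugs into the steel bowl on the counting scale, and then stand the empty cup upright on the round green mat. Set the cup down before you let go, and do not bump the lamp, knock the scale or disturb the oil bottle and brass gauge.

Things in the scene. Friction and masses are not known exactly. Their poses are not given: they have to be found in the camera images.
- cup: open round cup of bare steel, 110 mm tall, outer diameter 62 mm at the foot growing evenly to 72 mm at the rim, wall 3 mm, floor 4 mm; 0.18 kg empty, about 0.42 kg full. Origin: centre of its underside; z runs up its axis to the mouth. It stands upright in the crate, grip it firmly across its diameter 50 to 65 mm above its foot (66 mm wide there), or its weight turns it in the fingers
- cup_mouth (a point): centre of the cup's mouth, 110 mm above its underside; axes as the cup
- slug0: one of six alike bright metal slugs, short cylinders 19 mm in diameter and 20 mm long with a dark mark on the ends, about 40 g, stacked in the cup in two layers of three. Origin: its centre; z along its axis
- slug1: one of six alike bright metal slugs, short cylinders 19 mm in diameter and 20 mm long with a dark mark on the ends, about 40 g, stacked in the cup in two layers of three. Origin: its centre; z along its axis
- slug2: one of six alike bright metal slugs, short cylinders 19 mm in diameter and 20 mm long with a dark mark on the ends, about 40 g, stacked in the cup in two layers of three. Origin: its centre; z along its axis
- slug3: one of six alike bright metal slugs, short cylinders 19 mm in diameter and 20 mm long with a dark mark on the ends, about 40 g, stacked in the cup in two layers of three. Origin: its centre; z along its axis
- slug4: one of six alike bright metal slugs, short cylinders 19 mm in diameter and 20 mm long with a dark mark on the ends, about 40 g, stacked in the cup in two layers of three. Origin: its centre; z along its axis
- slug5: one of six alike bright metal slugs, short cylinders 19 mm in diameter and 20 mm long with a dark mark on the ends, about 40 g, stacked in the cup in two layers of three. Origin: its centre; z along its axis
- crate: fixed open blue plastic crate, 250 mm (x) by 220 mm (y) by 60 mm high, wall 6 mm, floor 6 mm thick; a 12 mm wide lip runs along the outer top of the two walls at x = -128 and +128 mm (centres), 240 mm long. Origin: centre of its underside; -x is its front, roughly towards the robot. The cup stands near its middle
- lamp: fixed work lamp. Flat silver head, 100 (x) by 180 (y) mm, level over the crate's middle, 238 to 264 mm above the table: it bars a vertical tool from the cup. Come in and leave by the front (-x), tool tilted 30 to 45 degrees. Origin: on the table below the head's centre, axes as the crate. A 12 mm post at x = +155, y = +75 mm (foot 60 x 100 x 12 mm) carries it by an arm at 252 to 264 mm height
- scale: fixed counting scale, white with a blue top, 220 x 220 mm and 46 mm high, with a 36 mm high keypad part reaching out to x = -165 mm at its front (-x); a round steel bowl is fixed on its middle: 140 mm wide at the bottom, 190 mm at the rim, wall 3 mm, its inner floor 52 mm and its rim 110 mm above the table. Origin: centre of the scale's underside, on the table, straight below the bowl's centre
- mat: fixed round green mat, 110 mm in diameter, 4 mm thick. Origin: centre of its underside on the table; its top is at z = 4 mm
- oil: bystander: yellow plastic oil bottle with red cap, 54 mm in diameter, 130 mm tall, standing. Origin: centre of its underside
- gauge: bystander: brass plug gauge, 34 mm in diameter, 100 mm tall, standing. Origin: centre of its underside

How it is judged:
By the outcome, as a careful person would: the job done as asked, in the order asked, and still so for the second after the job is handed in, with the robot touching nothing.
It also fails if it takes over 56 s, if anything falls off the work surface, if the arm or the gripper's body presses on something with over 40 N, if the wrist force passes 120 N, or if a joint passes its speed limit or range.

## Working session

There is one attempt and no reset: what is moved stays moved. The work goes in short steps, Python scripts to look and compute and a shell command to move; the robot and the scene stay as the last step left them, time stands still between calls to the robot, and variables do not carry over. Pictures are saved under pics/ and viewed, and the job is handed in when it is done.

```bash
mkdir -p pics; ls; python3 - <<'E'
from workcell import bot
import cv2
o=bot.get_obs()
for k,v in o.items(): print(k,v)
for n in ("scene","top"):
    c=bot.camera(n); cv2.imwrite(f"pics/{n}0.png",cv2.cvtColor(c["color"],cv2.COLOR_RGB2BGR))
    print(n,{k:v for k,v in c.items() if k!="color"})
E
```

```text
pics
clock 0.0
joint_pos [1.11196506e+00 2.41412726e-01 3.69892169e-03 1.33520547e+00
 1.82657132e-06 1.57079548e+00]
joint_vel [ 0.00114529 -0.00057277 -0.00189008 -0.00172398 -0.00138466  0.00117381]
tau [-6.69177371e-04 -3.72320938e+01  2.52405864e+01  1.70071644e-02
  3.26249040e-05 -3.03201261e-06]
eef_pos [0.22113617 0.44765089 0.2017035 ]
tool_rot [ 0.68931064 -0.16097303  0.1606304  -0.68784911]
ft_force [-0.52533187 -0.23834157  0.75471381]
ft_torque [0.01011261 0.00338343 0.00338203]
grip_width 0.0853283729137268
scene {'fx': 433.2266009764744, 'fy': 433.2266009764744, 'cx': 251.4197496049934, 'cy': 193.10090681301995, 'rvec': array([ 2.29359168,  1.32997178, -0.34715943]), 'tvec': array([-0.29390055, -0.42843484,  1.52197826])}
top {'fx': 423.13119534373567, 'fy': 423.13119534373567, 'cx': 258.0992992903399, 'cy': 192.22397703098633, 'rvec': array([ 2.17213471, -2.14604604,  0.11532755]), 'tvec': array([2.72104699e-04, 6.42928417e-01, 1.13075175e+00])}
```

View pics/scene0.png

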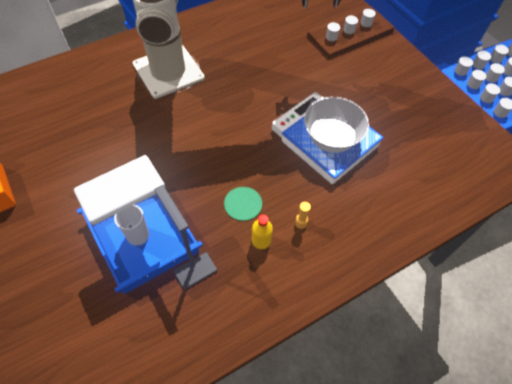

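View pics/top0.png

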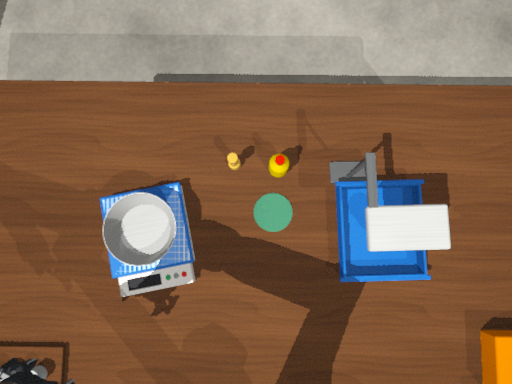

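The scene view shows the crate (~140,230) with the lamp head (~120,190), the cup (~132,222), the mat (243,203), the oil bottle (262,233), the gauge (303,215) and the bowl (337,125). In the top view, bowl ~(140,229), mat (273,212), crate (384,230), with the lamp hiding the cup. Next I zoom in and make masks.

```bash
cat > h.py <<'E'
import numpy as np, cv2
from workcell import bot
from scipy.spatial.transform import Rotation as R
def cam(n):
    c=bot.camera(n); K=np.array([[c["fx"],0,c["cx"]],[0,c["fy"],c["cy"]],[0,0,1.]])
    Rm=cv2.Rodrigues(np.array(c["rvec"]))[0]; t=np.array(c["tvec"]).reshape(3)
    return dict(im=cv2.cvtColor(c["color"],cv2.COLOR_RGB2BGR),K=K,R=Rm,t=t,C=-Rm.T@t)
def plane(c,uv,z):
    uv=np.atleast_2d(np.array(uv,float)); d=(np.c_[uv,np.ones(len(uv))]@np.linalg.inv(c["K"]).T)@c["R"]
    return c["C"]+d*((z-c["C"][2])/d[:,2])[:,None]
def proj(c,p):
    q=np.atleast_2d(p)@c["R"].T+c["t"]; q=q@c["K"].T; return q[:,:2]/q[:,2:]
E
python3 - <<'E'
from h import *
s=cam("scene");t=cam("top")
for n,c in (("s",s),("t",t)): print(n,"C",c["C"].round(3))
cv2.imwrite("pics/s_crate.png",cv2.resize(s["im"][150:300,60:230],None,fx=4.5,fy=4,interpolation=cv2.INTER_CUBIC)[:600])
cv2.imwrite("pics/s_crate.png",cv2.resize(s["im"][150:300,60:230],None,fx=4,fy=4,interpolation=cv2.INTER_CUBIC))
cv2.imwrite("pics/t_crate.png",cv2.resize(t["im"][145:290,320:460],None,fx=4,fy=4,interpolation=cv2.INTER_CUBIC))
cv2.imwrite("pics/t_scale.png",cv2.resize(t["im"][170:310,90:300],None,fx=3.8,fy=3.8,interpolation=cv2.INTER_CUBIC))
cv2.imwrite("pics/s_scale.png",cv2.resize(s["im"][80:200,260:395],None,fx=4,fy=4,interpolation=cv2.INTER_CUBIC))
for n,c in (("s",s),("t",t)):
    h=cv2.cvtColor(c["im"],cv2.COLOR_BGR2HSV)
    for nm,lo,hi in (("mat",(65,100,60),(85,255,255)),("yel",(15,120,80),(35,255,255)),("red",(0,180,120),(6,255,255)),("blue",(95,150,60),(125,255,255))):
        m=cv2.inRange(h,lo,hi); k,l,st,ce=cv2.connectedComponentsWithStats(m)
        for i in range(1,k):
            if st[i,4]>25: print(n,nm,st[i],ce[i].round(1),plane(c,ce[i],0.004 if nm=="mat" else 0.13 if nm=="red" else 0.05)[0].round(3))
E
```

```text
s C [ 1.13  -0.33   1.096]
t C [ 5.100e-01 -1.000e-03  1.197e+00]
s mat [225 188  37  32 944] [242.7 203.4] [ 0.596 -0.034  0.004]
s yel [295 201  16  28 261] [302.2 215.9] [0.732 0.076 0.05 ]
s yel [251 219  22  31 526] [261.2 235. ] [ 0.726 -0.05   0.05 ]
s red [258 214   9  11  32] [261.1 219.9] [ 0.721 -0.051  0.13 ]
s blue [119   0  17  29 302] [128.6  12.8] [-0.294 -0.016  0.05 ]
s blue [177   0  34  12 208] [188.7   3.6] [-0.235  0.201  0.05 ]
s blue [ 366    0  146  133 6339] [446.   34.8] [0.373 0.935 0.05 ]
s blue [501  39  11   8  44] [507.   42.5] [0.51  1.098 0.05 ]
s blue [485  46  10   7  39] [489.9  48.9] [0.504 1.02  0.05 ]
s blue [501  56   8  10  41] [504.5  60.2] [0.57  1.022 0.05 ]
s blue [483  61   9  12  44] [487.   66.3] [0.562 0.946 0.05 ]
s blue [496  74  10  12  52] [500.4  79.6] [0.63 0.94 0.05]
s blue [283 119  65  59 527] [304.8 141.9] [0.525 0.222 0.05 ]
s blue [358 137  25  20  44] [369.5 147.4] [0.638 0.38  0.05 ]
s blue [  87  198  101   95 4630] [140.6 247.5] [ 0.601 -0.341  0.05 ]
s blue [186 229  16  26 185] [192.6 242.5] [ 0.656 -0.218  0.05 ]
t mat [ 254  193   38   38 1124] [272.7 211.8] [ 0.591 -0.034  0.004]
t yel [226 152  15  19 201] [233.2 161. ] [0.727 0.078 0.05 ]
t yel [268 153  22  25 369] [278. 166.] [ 0.714 -0.046  0.05 ]
t yel [ 480  329   32   55 1618] [496.3 356.5] [ 0.218 -0.617  0.05 ]
t red [276 155   8  10  58] [279.6 159.6] [ 0.717 -0.047  0.13 ]
t blue [ 377  179   47   26 1076] [399.2 191.7] [ 0.647 -0.376  0.05 ]
t blue [ 335  181   96  101 4628] [368.9 243.4] [ 0.507 -0.291  0.05 ]
t blue [100 182  93  96 965] [150.  225.4] [0.548 0.3   0.05 ]
```

View pics/s_crate.png

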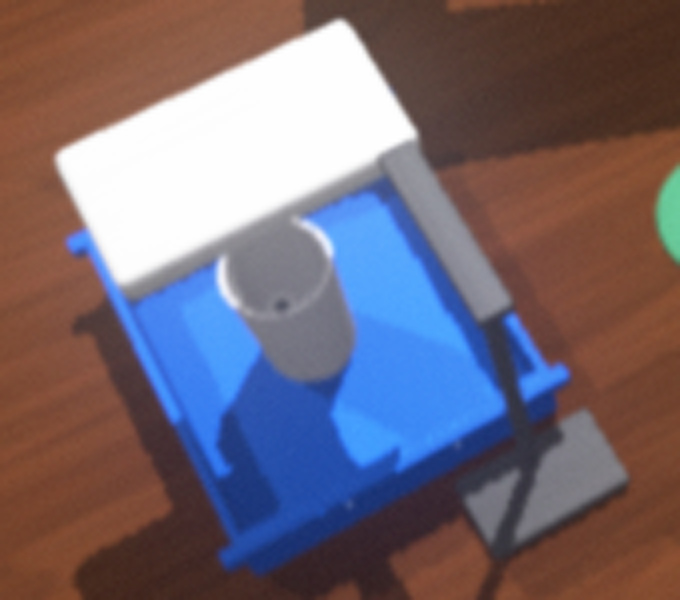

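View pics/t_crate.png

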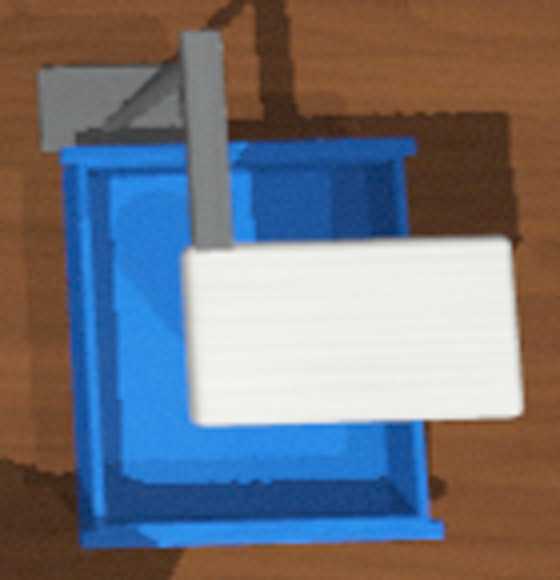

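View pics/t_scale.png

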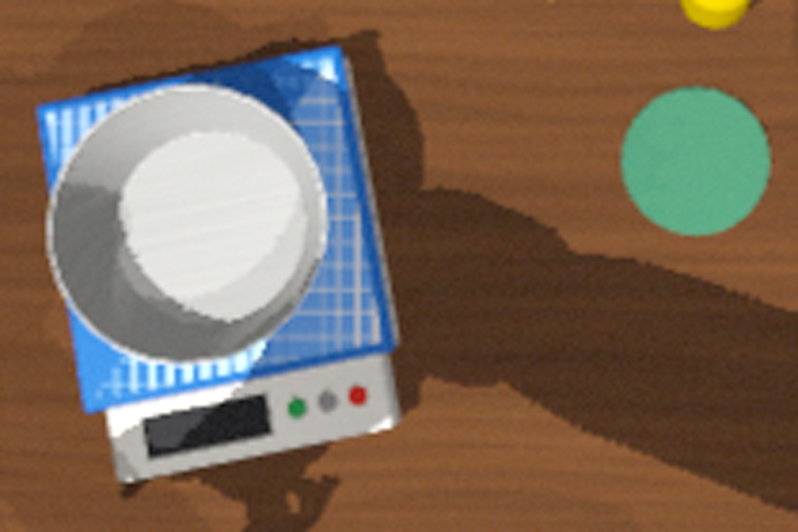

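View pics/s_scale.png

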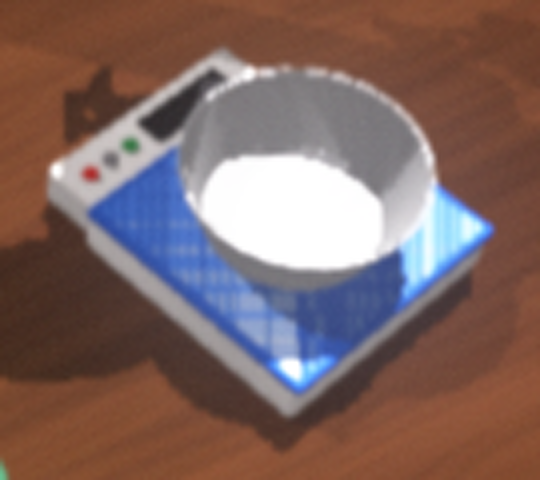

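The crops show the cup's rim (crop px: left 217,275; right 333,250; bottom 285,320) with a slug's dark mark inside, the crate lip ends in the top view, and the bowl rim ellipse at crop centre (187,222).

```bash
python3 - <<'E'
from h import *
s=cam("scene");t=cam("top")
T=lambda p:np.array(p)/4+[320,145]-.375
c=plane(t,T([(80,535),(443,527),(62,163),(415,155)]),0.06)   # top edge corners approx lips
c=plane(t,T([(82,548),(443,540),(62,150),(415,142)]),0.06)
print("crate lip corners",c.round(3)); m=c.mean(0); print("centre",m.round(3),"sizes",[np.linalg.norm(c[i]-c[j]).round(3) for i,j in ((0,1),(2,3),(0,2),(1,3))])
for i,j in ((0,2),(1,3),(1,0),(3,2)):
    d=c[j]-c[i]; print(np.degrees(np.arctan2(d[1],d[0])).round(1))
l=plane(t,T([(192,425),(522,415),(184,248),(512,237)]),0.264); print("lamp",l.round(3),l.mean(0).round(3))
# bowl rim
S=lambda p:np.array(p)/3.8+[90,170]-.37
b=S([(48,222),(327,222),(187,84),(187,362)]); p=plane(t,b,0.11); print("bowl top",p.round(3),p.mean(0).round(3))
Q=lambda p:np.array(p)/4+[260,80]-.375
b=Q([(178,148),(435,183),(290,67),(320,268)]); p=plane(s,b,0.11); print("bowl scene",p.round(3),p.mean(0).round(3))
k=plane(t,S([(38,107),(340,46),(397,350),(88,412)]),0.046); print("scale top",k.round(3),k.mean(0).round(3))
# cup
U=lambda p:np.array(p)/4+[60,150]-.375
r=plane(s,U([(217,275),(333,250),(285,322)]),0.116); print("cup rim",r.round(3),(r[0]+r[1])/2)
# three-pt circle
A=np.c_[2*r[:,:2],np.ones(3)]; x=np.linalg.solve(A,(r[:,:2]**2).sum(1)); print("circle",x[:2],np.sqrt(x[2]+x[:2]@x[:2]))
f=plane(s,U([(310,383)]),0.006);print("foot near edge",f.round(3))
for cc in ([0.55,-.33],):pass
E
```

```text
crate lip corners [[ 0.406 -0.211  0.06 ]
 [ 0.414 -0.449  0.06 ]
 [ 0.67  -0.2    0.06 ]
 [ 0.678 -0.439  0.06 ]]
centre [ 0.542 -0.325  0.06 ] sizes [np.float64(0.238), np.float64(0.239), np.float64(0.265), np.float64(0.265)]
2.4
2.2
92.0
92.0
lamp [[ 0.491 -0.234  0.264]
 [ 0.499 -0.414  0.264]
 [ 0.588 -0.231  0.264]
 [ 0.596 -0.412  0.264]] [ 0.543 -0.323  0.264]
bowl top [[0.537 0.406 0.11 ]
 [0.54  0.218 0.11 ]
 [0.632 0.316 0.11 ]
 [0.445 0.308 0.11 ]] [0.539 0.312 0.11 ]
bowl scene [[0.481 0.24  0.11 ]
 [0.601 0.386 0.11 ]
 [0.456 0.359 0.11 ]
 [0.622 0.267 0.11 ]] [0.54  0.313 0.11 ]
scale top [[0.621 0.442 0.046]
 [0.668 0.225 0.046]
 [0.452 0.178 0.046]
 [0.406 0.395 0.046]] [0.537 0.31  0.046]
cup rim [[ 0.527 -0.368  0.116]
 [ 0.547 -0.298  0.116]
 [ 0.579 -0.344  0.116]] [ 0.53714596 -0.33317158  0.116     ]
circle [ 0.5432598 -0.3348581] 0.03710848649771999
foot near edge [[ 0.569 -0.348  0.006]]
```

```bash
cat >> h.py <<'E'
def orient(az,a,sgn=1):
    az,a=np.radians([az,a]); d=np.array([np.cos(az)*np.sin(a),np.sin(az)*np.sin(a),-np.cos(a)])
    z=sgn*np.array([-np.sin(az),np.cos(az),0.]); return R.from_matrix(np.c_[np.cross(d,z),d,z])
def go(p,Rt,o=None):
    o=o or bot.get_obs(); R0=R.from_quat(o["tool_rot"])
    print("shift",(R0.inv().apply(np.array(p)-o["eef_pos"])/.025).round(2),"turn",((R0.inv()*Rt).as_rotvec(degrees=True)/10).round(2))
def st():
    o=bot.get_obs(); M=R.from_quat(o["tool_rot"]).as_matrix()
    print("t",round(o["clock"],2),"p",np.round(o["eef_pos"],4),"q",np.round(o["joint_pos"],2),"d",M[:,1].round(3),"jaw",M[:,2].round(3),"F",np.round(o["ft_force"],1),"w",round(o["grip_width"],4)); return o
E
python3 - <<'E'
from h import *
o=st()
d=np.array([.7071,0,-.7071]); g=np.array([.541,-.335,.0635])
for k in (0,.2):
    for s in (1,-1): go(g+.026*d-k*d,orient(0,45,s))
for s in (1,-1): go([.3,-.1,.3],orient(-20,20,s))
E
```

```text
t 0.3 p [0.2213 0.4481 0.2023] q [1.11 0.24 0.   1.34 0.   1.57] d [-0.    -0.001 -1.   ] jaw [ 0.443  0.897 -0.001] F [-0.2 -0.3  0. ] w 0.0851
shift [ 26.     6.3  -22.09] turn [ 1.04 -2.49 -4.42]
shift [ 26.     6.3  -22.09] turn [ 5.94 14.33  1.39]
shift [ 20.92   0.65 -24.6 ] turn [ 1.04 -2.49 -4.42]
shift [ 20.92   0.65 -24.6 ] turn [ 5.94 14.33  1.39]
shift [ 12.53  -3.89 -18.27] turn [ 0.11 -0.62 -2.  ]
shift [ 12.53  -3.89 -18.27] turn [ 3.02 17.12  0.17]
```

```bash
python3 - <<'E'
from h import *
go([.34,.2,.3],orient(115,0,-1)); go([.34,.2,.3],orient(115,10,-1))
E
```

```text
shift [ 8.65 -3.9  -6.8 ] turn [0.   3.87 0.  ]
shift [ 8.65 -3.9  -6.8 ] turn [0.34 3.86 0.96]
```

```bash
python3 -m handwheel '[[1,-1.5,-1,0,0.5,0],[3,-3,-2.5,0,1.3,0],[5,-3.9,-4,0,2.2,0],[7,-3.9,-5.4,0,3,0],[8.6,-3.9,-6.8,0,3.9,0]]' 1; python3 - <<'E'
from h import *
st(); go([.36,-.1,.3],orient(60,15,-1))
E
```

```text
clock: 0.92
eef_pos: [0.3389, 0.2015, 0.3008]
tool_rot: [-0.594, 0.382, -0.383, 0.595]
ft_force: [1.3, -0.3, 0.5]
grip_width: 0.0856
t 0.93 p [0.3389 0.2015 0.3008] q [ 0.54  0.   -0.02  1.55 -0.    1.68] d [ 0.002  0.001 -1.   ] jaw [0.91  0.414 0.002] F [ 1.3 -0.3  0.5] w 0.0856
shift [11.33  0.02 -4.23] turn [0.7  5.42 1.38]
```

```bash
python3 -m handwheel '[[2.2,0,-0.9,0.1,1,0.2],[4.5,0,-1.7,0.2,2.1,0.5],[6.8,0,-2.5,0.4,3.2,0.8],[9,0,-3.4,0.5,4.3,1.1],[11.3,0,-4.2,0.7,5.2,1.3]]'; python3 - <<'E'
from h import *
st(); go([.36,-.27,.3],orient(15,35,-1))
E
```

```text
clock: 1.55
eef_pos: [0.3606, -0.0998, 0.3005]
tool_rot: [-0.29, 0.64, -0.557, 0.443]
ft_force: [1.6, 0.7, -1.0]
grip_width: 0.0853
t 1.55 p [ 0.3606 -0.0998  0.3005] q [-0.49 -0.06 -0.1   1.52  0.25  1.56] d [ 0.121  0.212 -0.97 ] jaw [ 0.89  -0.456  0.011] F [ 1.6  0.7 -1. ] w 0.0853
shift [ 5.9  -1.43  3.08] turn [1.94 4.4  1.94]
```

```bash
python3 -m handwheel '[[1.1,-0.3,0.6,0.4,0.9,0.4],[2.3,-0.6,1.2,0.8,1.8,0.8],[3.5,-0.9,1.8,1.2,2.7,1.2],[4.7,-1.2,2.5,1.5,3.5,1.5],[5.9,-1.4,3.1,1.9,4.4,1.9]]'; python3 - <<'E'
from h import *
st(); d=np.array([.7071,0,-.7071]); g=np.array([.541,-.335,.0635])
go(g+.026*d-.2*d,orient(0,45,-1))
E
```

```text
clock: 2.17
eef_pos: [0.3616, -0.2697, 0.2995]
tool_rot: [0.119, 0.698, -0.641, 0.297]
ft_force: [-0.1, -0.3, 0.0]
grip_width: 0.0855
t 2.17 p [ 0.3616 -0.2697  0.2995] q [-1.06 -0.07 -0.25  1.23  0.58  1.87] d [ 0.546  0.151 -0.824] jaw [ 0.262 -0.965 -0.003] F [-0.1 -0.3  0. ] w 0.0855
shift [1.32 4.56 3.13] turn [0.99 1.16 1.05]
```

```bash
python3 -m handwheel '[[0.3,0.9,0.6,0.3,0.3,0.3],[0.6,1.8,1.2,0.5,0.6,0.5],[1,2.7,1.9,0.8,0.9,0.8],[1.3,3.7,2.5,1,1.2,1],[1.3,4.6,3.1,1,1.2,1]]'; python3 - <<'E'
from h import *
st(); d=np.array([.7071,0,-.7071]); g=np.array([.541,-.335,.0635])
go(g+.026*d-.2*d,orient(0,45,-1))
s=cam("scene"); cv2.imwrite("pics/s1.png",cv2.resize(s["im"][120:300,30:250],None,fx=3.3,fy=3.3,interpolation=cv2.INTER_CUBIC))
E
```

```text
clock: 2.8
eef_pos: [0.418, -0.331, 0.1836]
tool_rot: [0.268, 0.656, -0.654, 0.266]
ft_force: [-0.2, -0.2, -0.0]
grip_width: 0.0858
t 2.8 p [ 0.418  -0.331   0.1836] q [-1.06  0.03 -0.59  0.5   0.66  2.24] d [ 0.699  0.001 -0.715] jaw [-0.002 -1.    -0.003] F [-0.2 -0.2 -0. ] w 0.0858
shift [-0.08 -0.09  0.16] turn [ 0.   -0.02  0.07]
```

View pics/s1.png

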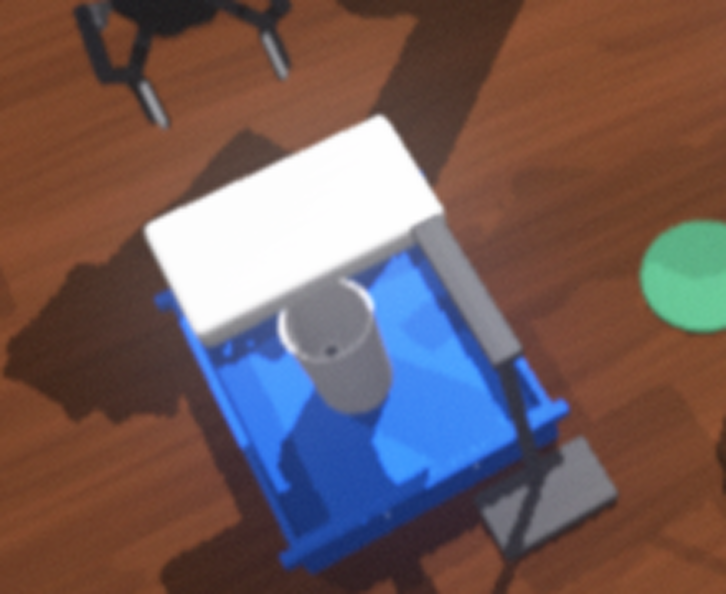

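The fingers (crop 155,105 and 275,55) straddle the line to the cup in front of the lamp, with the way clear. I advance along the tool axis.

```bash
python3 -m handwheel '[[0,1,0.16,0,0,0],[-0.05,2,0.16,0,0,0],[-0.08,3,0.16,0,0,0],[-0.08,4,0.16,0,0,0],[-0.08,4,0.16,0,0,0]]'; python3 - <<'E'
from h import *
st(); d=np.array([.7071,0,-.7071]); g=np.array([.541,-.335,.0635])
go(g+.026*d,orient(0,45,-1))
s=cam("scene"); cv2.imwrite("pics/s2.png",cv2.resize(s["im"][120:300,30:250],None,fx=3.3,fy=3.3,interpolation=cv2.INTER_CUBIC))
E
```

```text
clock: 3.48
eef_pos: [0.4904, -0.3348, 0.1143]
tool_rot: [0.267, 0.656, -0.654, 0.267]
ft_force: [0.9, 0.6, 0.6]
grip_width: 0.0852
t 3.48 p [ 0.4904 -0.3348  0.1143] q [-0.91  0.21 -0.62  0.2   0.59  2.39] d [ 0.698  0.003 -0.716] jaw [ 0.001 -1.    -0.003] F [0.9 0.6 0.6] w 0.0852
shift [-0.04  3.91  0.02] turn [ 0.02 -0.01  0.07]
```

View pics/s2.png

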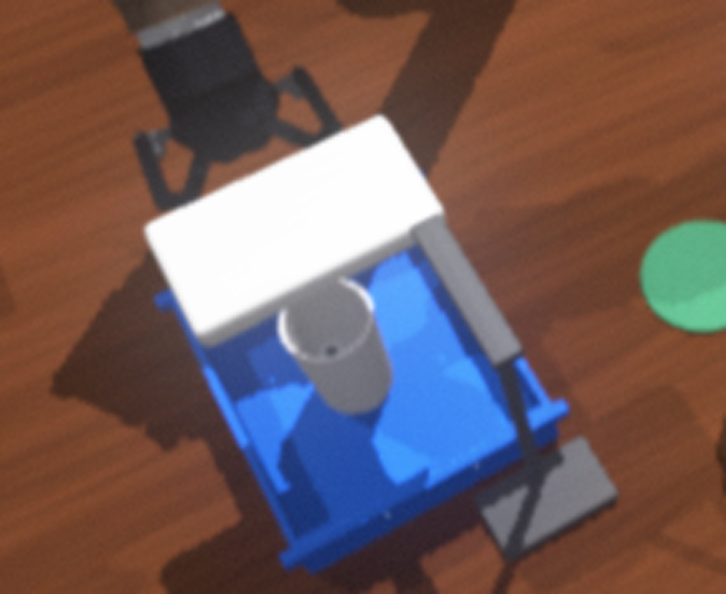

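The gripper is now passing beneath the lamp's front, with the fingertips hidden behind the head and the cup undisturbed at (330,330). I continue, a bit slower.

```bash
python3 -m handwheel '[[0,0.7,0,0,0,0],[0,1.4,0,0,0,0],[0,2.1,0,0,0,0],[0,2.8,0,0,0,0],[0,2.8,0,0,0,0]]'; python3 -m handwheel '[[0,0.4,0,0,0,0],[0,0.8,0,0,0,0],[0,1.1,0,0,0,0],[0,1.1,0,0,0,0],[0,1.1,0,0,0,0]]'; python3 - <<'E'
from h import *
st(); d=np.array([.7071,0,-.7071]); g=np.array([.541,-.335,.0635])
go(g+.026*d,orient(0,45,-1))
s=cam("scene"); cv2.imwrite("pics/s3.png",cv2.resize(s["im"][150:270,60:210],None,fx=5,fy=5,interpolation=cv2.INTER_CUBIC))
E
```

```text
clock: 4.15
eef_pos: [0.5393, -0.336, 0.0657]
tool_rot: [0.267, 0.655, -0.654, 0.267]
ft_force: [-1.1, 0.6, -0.0]
grip_width: 0.0852
clock: 4.78
eef_pos: [0.5586, -0.3358, 0.0457]
tool_rot: [0.268, 0.655, -0.654, 0.267]
ft_force: [-0.4, 0.9, 0.5]
grip_width: 0.0853
t 4.78 p [ 0.5586 -0.3358  0.0457] q [-0.8   0.41 -0.6  -0.04  0.53  2.51] d [ 0.7    0.001 -0.715] jaw [-0.001 -1.    -0.001] F [-0.4  0.9  0.5] w 0.0853
shift [-0.    0.04 -0.03] turn [ 0.   -0.01  0.06]
```

View pics/s3.png

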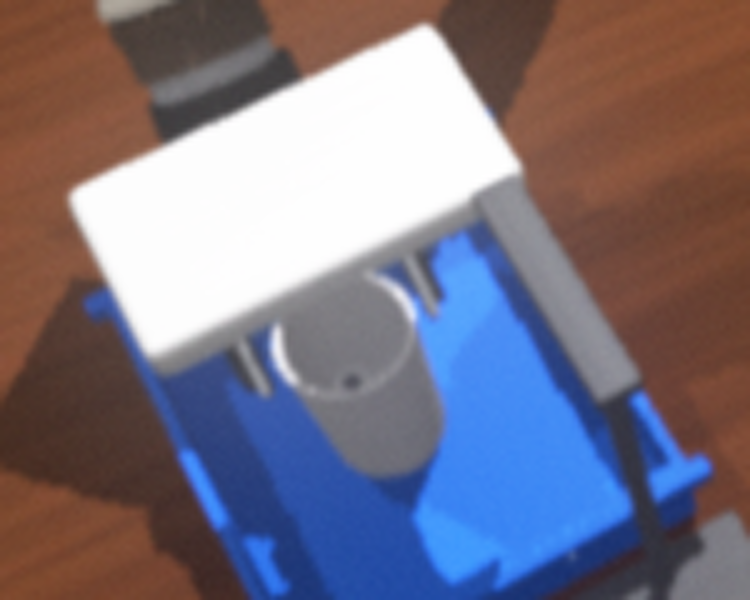

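The fingertips (265,393) and (433,315) straddle the cup evenly, so I close the gripper.

```bash
python3 -m handwheel '[[0,0,0,0,0,0],[0,0,0,0,0,0],[0,0,0,0,0,0],[0,0,0,0,0,0],[0,0,0,0,0,0]]' -1;  python3 -m handwheel '[[0,0,0,0,0,0],[0,0,0,0,0,0],[0,0,0,0,0,0],[0,0,0,0,0,0],[0,0,0,0,0,0]]' -1; python3 - <<'E'
from h import *
st()
s=cam("scene"); cv2.imwrite("pics/s4.png",cv2.resize(s["im"][150:270,60:210],None,fx=5,fy=5,interpolation=cv2.INTER_CUBIC))
E
```

```text
clock: 5.45
eef_pos: [0.5587, -0.3358, 0.0471]
tool_rot: [0.268, 0.655, -0.654, 0.268]
ft_force: [-5.2, 1.9, 6.0]
grip_width: 0.0654
clock: 6.08
eef_pos: [0.5587, -0.3358, 0.0471]
tool_rot: [0.268, 0.655, -0.654, 0.268]
ft_force: [-4.9, 1.2, 5.6]
grip_width: 0.0652
t 6.08 p [ 0.5587 -0.3358  0.0471] q [-0.8   0.41 -0.6  -0.04  0.53  2.51] d [ 0.701  0.    -0.713] jaw [-0.    -1.    -0.001] F [-4.9  1.2  5.6] w 0.0652
```

View pics/s4.png

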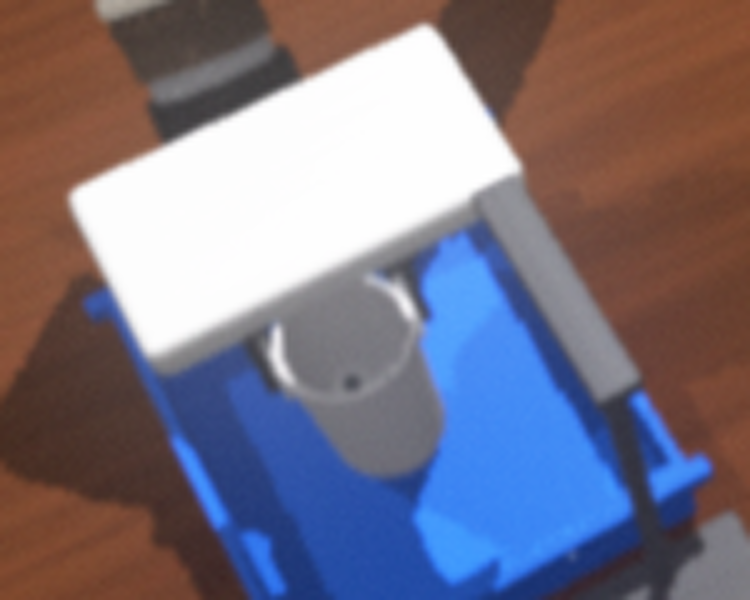

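The pads hold the cup at 65 mm with no visible shift. I draw it back out along the tool axis, up and to the front.

```bash
python3 -m handwheel '[[0,-0.3,0,0,0,0],[0,-0.7,0,0,0,0],[0,-1.1,0,0,0,0],[0,-1.5,0,0,0,0],[0,-1.5,0,0,0,0]]'; python3 - <<'E'
from h import *
st()
s=cam("scene"); cv2.imwrite("pics/s5.png",cv2.resize(s["im"][150:270,60:210],None,fx=5,fy=5,interpolation=cv2.INTER_CUBIC))
E
```

```text
clock: 6.75
eef_pos: [0.5321, -0.3365, 0.0736]
tool_rot: [-0.268, -0.654, 0.655, -0.267]
ft_force: [-0.3, -0.5, -5.2]
grip_width: 0.0652
t 6.75 p [ 0.5321 -0.3365  0.0736] q [-0.84  0.33 -0.62  0.05  0.55  2.47] d [ 0.7   -0.001 -0.714] jaw [-0.002 -1.     0.   ] F [-0.3 -0.5 -5.2] w 0.0652
```

View pics/s5.png

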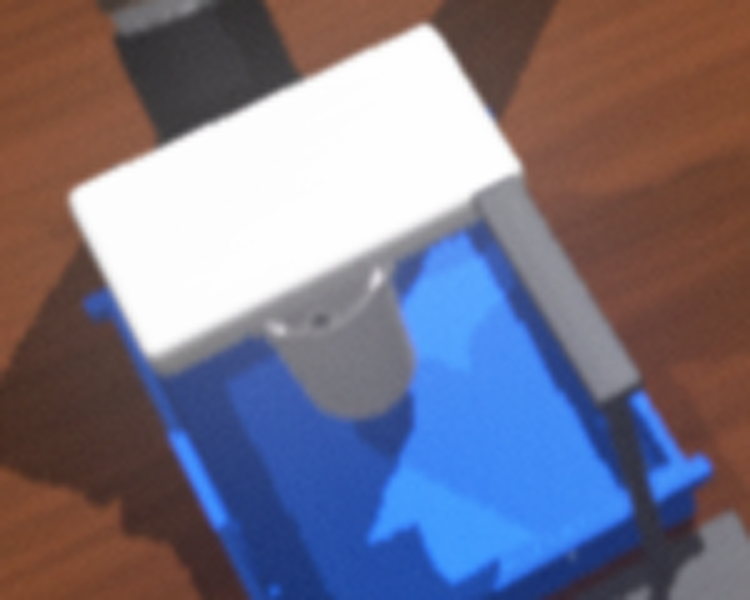

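The cup has lifted clear and upright (rim ~(330,325)). I continue outward.

```bash
python3 -m handwheel '[[0,-0.5,0,0,0,0],[0,-1.1,0,0,0,0],[0,-1.7,0,0,0,0],[0,-2.3,0,0,0,0],[0,-2.6,0,0,0,0]]'; python3 - <<'E'
from h import *
o=st(); p=o["eef_pos"]
go(p+[-.1,0,0.01],orient(0,45,-1)); 
E
```

```text
clock: 7.42
eef_pos: [0.4865, -0.3362, 0.12]
tool_rot: [-0.268, -0.654, 0.655, -0.267]
ft_force: [0.2, -0.3, -5.1]
grip_width: 0.0652
t 7.42 p [ 0.4865 -0.3362  0.12  ] q [-0.92  0.2  -0.62  0.22  0.59  2.39] d [ 0.7   -0.001 -0.714] jaw [-0.001 -1.    -0.   ] F [ 0.2 -0.3 -5.1] w 0.0652
shift [ 2.58 -3.09  0.  ] turn [-0.   -0.01  0.06]
```

```bash
python3 -m handwheel '[[0.3,-0.4,0,0,0,0],[0.8,-1,0,0,0,0],[1.4,-1.7,0,0,0,0],[2,-2.4,0,0,0,0],[2.6,-3.1,0,0,0,0]]'; python3 - <<'E'
from h import *
o=st(); p=o["eef_pos"]
go([.4,-.28,.28],orient(10,45,-1),o)
s=cam("scene"); cv2.imwrite("pics/s6.png",cv2.resize(s["im"][100:280,30:250],None,fx=3.5,fy=3.3,interpolation=cv2.INTER_CUBIC))
E
```

```text
clock: 8.05
eef_pos: [0.3851, -0.3356, 0.1287]
tool_rot: [0.267, 0.655, -0.655, 0.267]
ft_force: [0.0, -0.1, -5.2]
grip_width: 0.065
t 8.05 p [ 0.3851 -0.3356  0.1287] q [-1.14  0.1  -0.69  0.4   0.69  2.14] d [ 0.699  0.    -0.715] jaw [-0.001 -1.    -0.001] F [ 0.  -0.1 -5.2] w 0.065
shift [-4.66 -3.91 -2.23] turn [-0.7  -0.72  0.06]
```

View pics/s6.png

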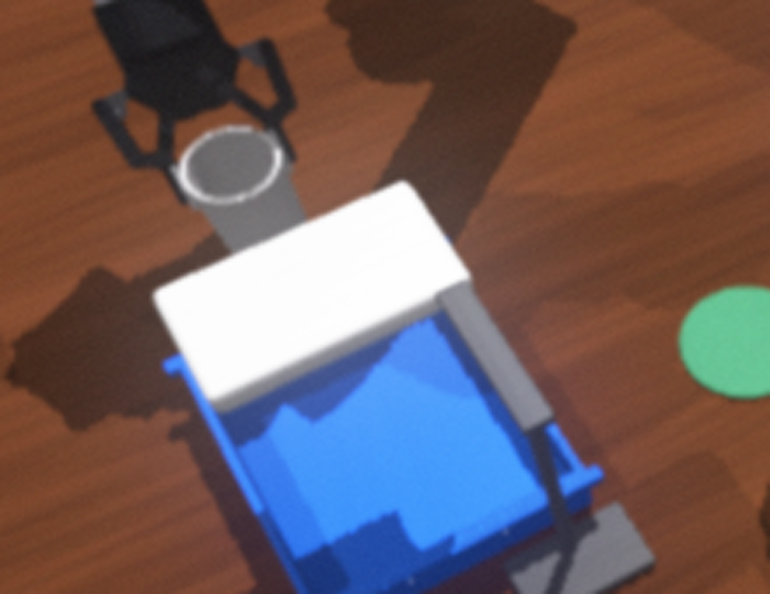

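The cup is held upright in front of the lamp (rim ~(230,165)), clear of the crate. Now I work out the transfer and pour poses.

```bash
cat >> h.py <<'E'
BOWL=np.array([.539,.312])
def cup(phi,tau,M):
    """tool pose with cup mouth at M, cup tilted tau deg toward azimuth phi"""
    Rt=orient(phi,45-tau,-1); h=np.array([np.cos(np.radians(phi)),np.sin(np.radians(phi)),0]); z=np.array([0,0,1.])
    t=np.radians(tau); H=np.cos(t)*h-np.sin(t)*z; Z=np.sin(t)*h+np.cos(t)*z
    return np.array(M)+.0177*H-.0689*Z, Rt
def togo(phi,tau,M,o=None):
    p,Rt=cup(phi,tau,M); print("TCP",p.round(3)); go(p,Rt,o)
def mouth(o):
    M=R.from_quat(o["tool_rot"]); d=M.as_matrix()[:,1]; x=M.as_matrix()[:,0]
    # cup axes in tool frame from upright pose
    P,R0=cup(0,0,[0,0,0]); u=M.apply(R0.inv().apply([0,0,1.])); m=o["eef_pos"]+M.apply(R0.inv().apply(-P))
    print("mouth",m.round(3),"axis",u.round(3),"tilt",np.degrees(np.arccos(u[2])).round(1)); return m,u
E
python3 - <<'E'
from h import *
o=st(); mouth(o)
togo(25,0,[.38,-.2,.31],o)
E
```

```text
t 8.1 p [ 0.3831 -0.3354  0.128 ] q [-1.15  0.1  -0.69  0.4   0.69  2.14] d [ 0.698 -0.001 -0.716] jaw [-0.003 -1.    -0.002] F [-1.9  0.6 -5.3] w 0.0654
mouth [ 0.366 -0.336  0.197] axis [ 0.013 -0.002  1.   ] tilt 0.8
TCP [ 0.396 -0.193  0.241]
shift [-3.5  -2.88 -5.73] turn [-1.76 -1.8   0.07]
```

```bash
python3 -m handwheel '[[-0.9,-0.7,-0.5,-0.2,-0.2,0],[-1.8,-1.5,-1.6,-0.6,-0.6,0],[-2.5,-2.1,-2.9,-1,-1,0],[-3,-2.5,-4.3,-1.4,-1.4,0],[-3.5,-2.9,-5.7,-1.8,-1.8,0]]'; python3 - <<'E'
from h import *
o=st(); mouth(o)
togo(65,0,[.42,0.03,.31],o)
E
```

```text
clock: 8.72
eef_pos: [0.3978, -0.1929, 0.2426]
tool_rot: [0.116, 0.699, -0.578, 0.405]
ft_force: [0.7, -0.7, -4.7]
grip_width: 0.0651
t 8.72 p [ 0.3978 -0.1929  0.2426] q [-1.   -0.05 -0.47  1.03  0.77  1.74] d [ 0.631  0.305 -0.714] jaw [ 0.431 -0.902 -0.004] F [ 0.7 -0.7 -4.7] w 0.0651
mouth [ 0.383 -0.2    0.312] axis [0.01 0.   1.  ] tilt 0.6
TCP [0.427 0.046 0.241]
shift [-3.64  3.7  -8.11] turn [-2.76 -2.82  0.04]
```

```bash
python3 -m handwheel '[[-0.6,0.6,-1.5,-0.5,-0.5,0],[-1.4,1.4,-3.2,-1,-1,0],[-2.2,2.2,-4.9,-1.6,-1.6,0],[-2.9,3,-6.5,-2.2,-2.2,0],[-3.6,3.7,-8.1,-2.8,-2.8,0]]'; python3 - <<'E'
from h import *
o=st(); mouth(o)
togo(100,0,[.50,0.21,.29],o)
E
```

```text
clock: 9.35
eef_pos: [0.428, 0.0456, 0.2401]
tool_rot: [-0.126, 0.698, -0.404, 0.577]
ft_force: [1.2, -0.5, -4.3]
grip_width: 0.0647
t 9.35 p [0.428  0.0456 0.2401] q [-0.47  0.03 -0.4   1.18  0.78  1.52] d [ 0.29   0.642 -0.71 ] jaw [ 0.908 -0.419 -0.008] F [ 1.2 -0.5 -4.3] w 0.0647
mouth [0.421 0.03  0.309] axis [0.009 0.001 1.   ] tilt 0.5
TCP [0.497 0.227 0.221]
shift [-4.97  6.   -0.53] turn [-2.42 -2.49  0.01]
```

```bash
python3 -m handwheel '[[-0.8,1,-0.1,-0.4,-0.4,0],[-1.9,2.3,-0.2,-0.9,-0.9,0],[-3,3.6,-0.3,-1.4,-1.4,0],[-4,4.8,-0.4,-1.9,-2,0],[-5,6,-0.5,-2.4,-2.5,0]]'; python3 - <<'E'
from h import *
o=st(); mouth(o)
h=lambda p:np.r_[np.cos(np.radians(p)),np.sin(np.radians(p)),0]
B=np.r_[BOWL,0]
for phi,tau,hh,z in((115,35,-.04,.27),(135,75,-.03,.225),(150,100,-.025,.175)):
    M=B+hh*h(phi)+[0,0,z]; print(M.round(3)); togo(phi,tau,M,o)
t=cam("top"); cv2.imwrite("pics/t2.png",t["im"])
E
```

```text
clock: 9.98
eef_pos: [0.4994, 0.2271, 0.2215]
tool_rot: [-0.326, 0.626, -0.214, 0.675]
ft_force: [0.8, 0.1, -4.6]
grip_width: 0.0653
t 9.97 p [0.4994 0.2271 0.2215] q [-0.01  0.4   0.01  1.36  0.77  1.32] d [-0.119  0.696 -0.709] jaw [0.985 0.172 0.004] F [ 0.8  0.1 -4.6] w 0.0653
mouth [0.502 0.21  0.29 ] axis [-0.004  0.001  1.   ] tilt 0.2
[0.556 0.276 0.27 ]
TCP [0.566 0.253 0.203]
shift [0.12 0.92 2.82] turn [-0.73 -1.35 -3.46]
[0.56  0.291 0.225]
TCP [0.604 0.247 0.19 ]
shift [0.85 0.95 4.25] turn [-0.51 -3.73 -7.23]
[0.561 0.3   0.175]
TCP [0.622 0.264 0.17 ]
shift [1.05 1.92 5.08] turn [ 0.48 -5.64 -9.26]
```

View pics/t2.png

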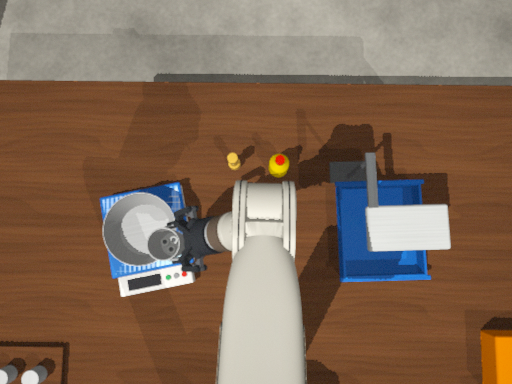

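Top view: the cup (~163,243) with slugs inside is over the bowl's near edge; oil and gauge untouched. Now I begin tilting with the mouth kept over the bowl.

```bash
python3 -m handwheel '[[0,0.2,0.6,-0.1,-0.3,-0.7],[0,0.4,1.2,-0.3,-0.6,-1.4],[0.1,0.6,1.8,-0.4,-0.8,-2.1],[0.1,0.7,2.3,-0.6,-1.1,-2.8],[0.1,0.9,2.8,-0.7,-1.4,-3.5]]'; python3 - <<'E'
from h import *
o=st(); mouth(o)
h=lambda p:np.r_[np.cos(np.radians(p)),np.sin(np.radians(p)),0]
B=np.r_[BOWL,0]
for phi,tau,hh,z in((135,75,-.03,.22),(150,100,-.025,.175)):
    M=B+hh*h(phi)+[0,0,z]; togo(phi,tau,M,o)
E
```

```text
clock: 10.65
eef_pos: [0.5663, 0.2522, 0.2043]
tool_rot: [-0.561, 0.426, -0.33, 0.628]
ft_force: [-0.6, 0.6, -5.9]
grip_width: 0.0651
t 10.65 p [0.5663 0.2522 0.2043] q [0.33 0.49 0.36 1.45 0.17 1.46] d [-0.065  0.152 -0.986] jaw [0.905 0.424 0.006] F [-0.6  0.6 -5.9] w 0.0651
mouth [0.555 0.275 0.271] axis [-0.251  0.523  0.814] tilt 35.5
TCP [0.604 0.247 0.185]
shift [0.95 0.63 1.27] turn [ 0.33 -2.   -3.9 ]
TCP [0.622 0.264 0.17 ]
shift [0.74 1.3  2.21] turn [ 1.39 -3.4  -6.23]
```

```bash
python3 -m handwheel '[[0.2,0,0.3,0,-0.4,-0.8],[0.4,0.1,0.5,0.1,-0.8,-1.6],[0.6,0.3,0.8,0.2,-1.2,-2.4],[0.8,0.5,1,0.3,-1.6,-3.2],[0.9,0.6,1.3,0.3,-2,-3.9]]'; python3 - <<'E'
from h import *
o=st(); mouth(o)
h=lambda p:np.r_[np.cos(np.radians(p)),np.sin(np.radians(p)),0]
B=np.r_[BOWL,0]
for phi,tau,hh,z in((135,75,-.03,.22),(148,98,-.025,.17),(155,110,-.025,.15)):
    M=B+hh*h(phi)+[0,0,z]; togo(phi,tau,M,o)
t=cam("top"); cv2.imwrite("pics/t3.png",cv2.resize(t["im"][130:330,60:320],None,fx=3,fy=3))
s=cam("scene"); cv2.imwrite("pics/s7.png",cv2.resize(s["im"][20:220,220:480],None,fx=3,fy=3))
E
```

```text
clock: 11.28
eef_pos: [0.6019, 0.2488, 0.1848]
tool_rot: [0.703, -0.094, 0.428, -0.561]
ft_force: [0.9, -0.5, -4.8]
grip_width: 0.0648
t 11.28 p [0.6019 0.2488 0.1848] q [ 0.65  0.47  0.18  1.2  -0.51  1.41] d [ 0.348 -0.353 -0.869] jaw [ 0.707  0.708 -0.005] F [ 0.9 -0.5 -4.8] w 0.0648
mouth [0.558 0.293 0.22 ] axis [-0.682  0.683  0.264] tilt 74.7
TCP [0.604 0.247 0.185]
shift [0.1  0.04 0.01] turn [ 0.02  0.02 -0.03]
TCP [0.62  0.261 0.162]
shift [-0.31  0.87  0.87] turn [ 0.88 -0.96 -2.32]
TCP [0.626 0.272 0.157]
shift [-0.52  0.98  1.32] turn [ 1.51 -1.35 -3.5 ]
```

View pics/t3.png

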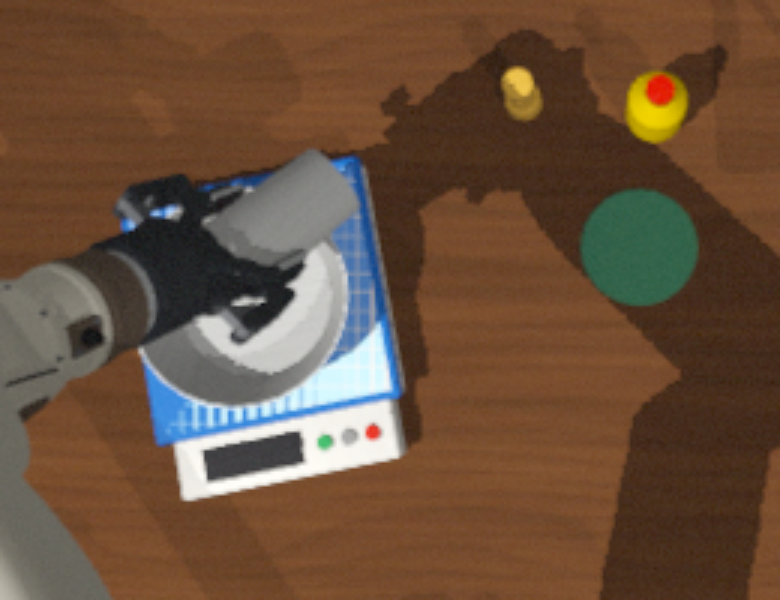

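View pics/s7.png

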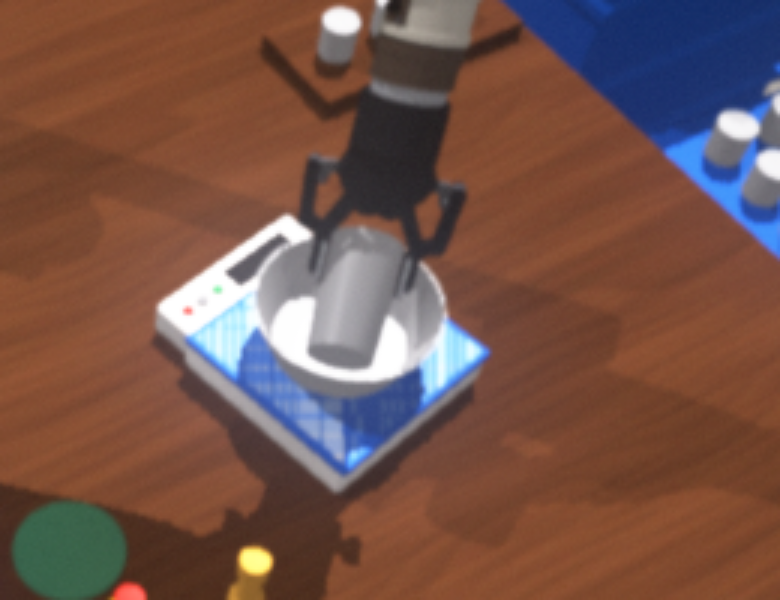

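The cup is at 75° with the mouth above the bowl centre; hand and cup clear the rim. I continue the tilt in slow steps.

```bash
python3 -m handwheel '[[0,0.2,0.2,0.2,-0.2,-0.5],[-0.1,0.4,0.4,0.4,-0.4,-1],[-0.2,0.6,0.6,0.6,-0.6,-1.5],[-0.3,0.8,0.8,0.8,-0.8,-2],[-0.3,1,0.9,0.9,-1,-2.3]]'; python3 - <<'E'
from h import *
o=st(); mouth(o)
h=lambda p:np.r_[np.cos(np.radians(p)),np.sin(np.radians(p)),0]
B=np.r_[BOWL,0]
for phi,tau,hh,z in((155,112,-.025,.15),(160,122,-.025,.148)):
    M=B+hh*h(phi)+[0,0,z]; togo(phi,tau,M,o)
t=cam("top"); cv2.imwrite("pics/t4.png",cv2.resize(t["im"][130:330,60:320],None,fx=3,fy=3))
E
```

```text
clock: 12.0
eef_pos: [0.6224, 0.2595, 0.1587]
tool_rot: [0.696, 0.128, 0.474, -0.524]
ft_force: [0.1, -0.4, -4.7]
grip_width: 0.0652
t 12.0 p [0.6224 0.2595 0.1587] q [ 0.79  0.45 -0.19  0.64 -0.88  1.2 ] d [ 0.675 -0.418 -0.608] jaw [ 0.525  0.851 -0.001] F [ 0.1 -0.4 -4.7] w 0.0652
mouth [0.562 0.297 0.167] axis [-0.844  0.52  -0.132] tilt 97.6
TCP [0.626 0.272 0.159]
shift [-0.07 -0.14  0.48] turn [ 0.58 -0.33 -1.44]
TCP [0.626 0.28  0.17 ]
shift [ 0.16 -0.51  0.79] turn [ 1.07 -0.49 -2.44]
```

View pics/t4.png

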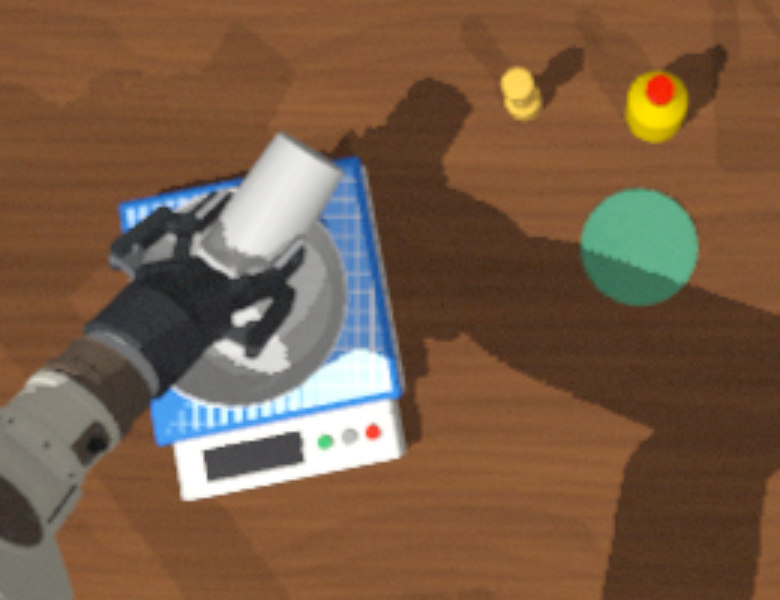

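Tilt is 98° and all the slugs are still inside (force unchanged). I go on to ~112°.

```bash
python3 -m handwheel '[[0,0,0.1,0.1,-0.1,-0.3],[0,-0.05,0.2,0.2,-0.2,-0.6],[0,-0.1,0.3,0.35,-0.2,-0.9],[-0.05,-0.1,0.4,0.5,-0.3,-1.2],[-0.05,-0.15,0.5,0.6,-0.3,-1.45]]'; python3 - <<'E'
from h import *
o=st(); mouth(o)
h=lambda p:np.r_[np.cos(np.radians(p)),np.sin(np.radians(p)),0]
B=np.r_[BOWL,0]
for phi,tau,hh,z in((160,122,-.025,.148),):
    M=B+hh*h(phi)+[0,0,z]; togo(phi,tau,M,o)
t=cam("top"); cv2.imwrite("pics/t5.png",cv2.resize(t["im"][160:300,90:230],None,fx=4,fy=4))
s=cam("scene"); cv2.imwrite("pics/s8.png",cv2.resize(s["im"][70:190,260:410],None,fx=5,fy=5))
E
```

```text
clock: 12.68
eef_pos: [0.6271, 0.272, 0.1611]
tool_rot: [0.657, 0.253, 0.511, -0.492]
ft_force: [0.8, 0.5, -4.3]
grip_width: 0.065
t 12.68 p [0.6271 0.272  0.1611] q [ 0.85  0.48 -0.43  0.08 -1.09  0.94] d [ 0.836 -0.387 -0.388] jaw [0.423 0.906 0.008] F [ 0.8  0.5 -4.3] w 0.065
mouth [0.563 0.302 0.152] axis [-0.838  0.395 -0.377] tilt 112.2
TCP [0.626 0.28  0.17 ]
shift [ 0.24 -0.29  0.29] turn [ 0.47 -0.2  -0.98]
```

View pics/t5.png

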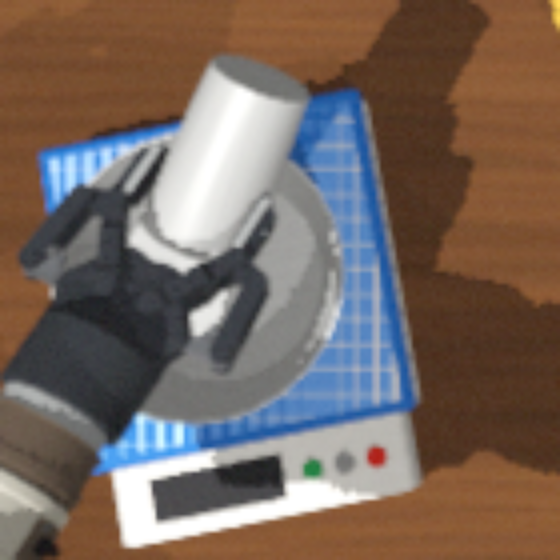

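View pics/s8.png

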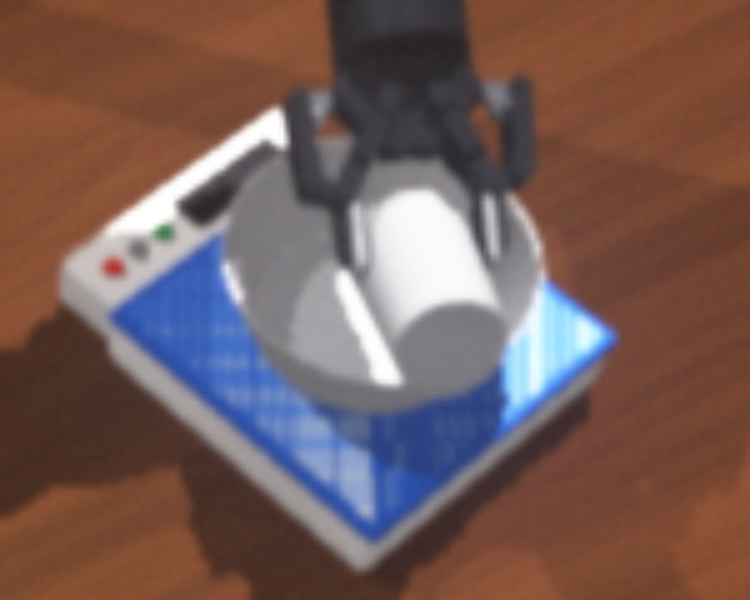

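The slugs are still in (about -4.3 N). Continue to ~122°.

```bash
python3 -m handwheel '[[0,-0.05,0.1,0.1,0,-0.2],[0.1,-0.1,0.2,0.2,-0.1,-0.5],[0.2,-0.2,0.3,0.35,-0.15,-0.8],[0.24,-0.3,0.3,0.47,-0.2,-1],[0.24,-0.3,0.3,0.47,-0.2,-1]]'; python3 - <<'E'
from h import *
o=st(); mouth(o)
h=lambda p:np.r_[np.cos(np.radians(p)),np.sin(np.radians(p)),0]
B=np.r_[BOWL,0]
for phi,tau,hh,z in((160,132,-.025,.152),(165,132,-.025,.152)):
    M=B+hh*h(phi)+[0,0,z]; togo(phi,tau,M,o)
t=cam("top"); cv2.imwrite("pics/t6.png",cv2.resize(t["im"][160:300,90:230],None,fx=4,fy=4))
s=cam("scene"); cv2.imwrite("pics/s9.png",cv2.resize(s["im"][70:190,260:410],None,fx=5,fy=5))
E
```

```text
clock: 13.4
eef_pos: [0.6258, 0.2805, 0.1693]
tool_rot: [0.622, 0.339, 0.53, -0.467]
ft_force: [0.1, -0.0, -4.4]
grip_width: 0.0652
t 13.4 p [0.6258 0.2805 0.1693] q [ 0.88  0.56 -0.61 -0.57 -1.17  0.56] d [ 0.916 -0.334 -0.221] jaw [ 0.342  0.94  -0.003] F [ 0.1 -0.  -4.4] w 0.0652
mouth [0.562 0.304 0.148] axis [-0.796  0.288 -0.533] tilt 122.2
TCP [0.622 0.282 0.185]
shift [ 0.57 -0.31 -0.01] turn [ 0.    0.02 -0.98]
TCP [0.624 0.289 0.185]
shift [ 0.57 -0.32  0.3 ] turn [ 0.5  -0.05 -0.98]
```

View pics/t6.png

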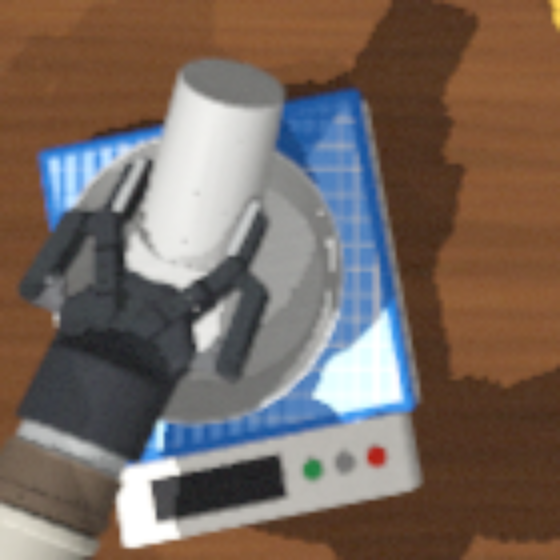

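View pics/s9.png

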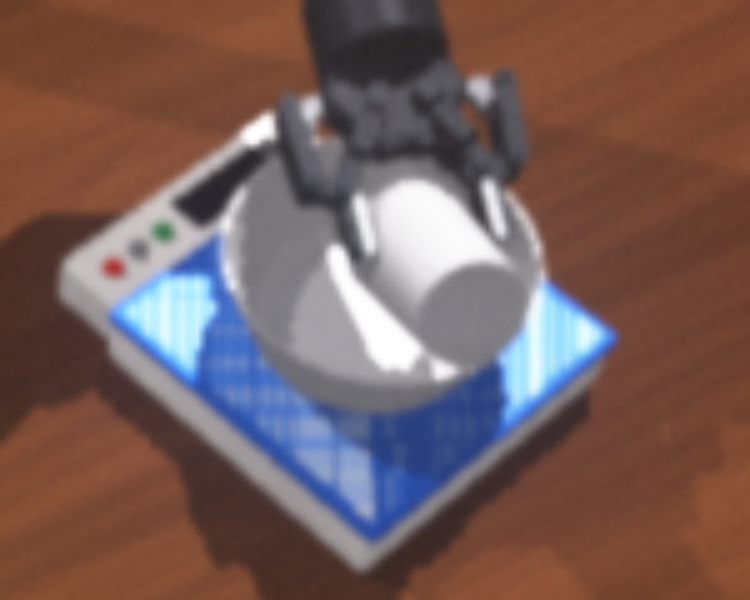

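No slug has slid out at 122° yet. The wrist nears its singularity at this heading, so I swing the heading round (hand more from the robot's side) before tilting further.

```bash
python3 - <<'E'
from h import *
o=st()
h=lambda p:np.r_[np.cos(np.radians(p)),np.sin(np.radians(p)),0]
B=np.r_[BOWL,0]
for phi,tau,hh,z in((175,122,-.025,.155),(190,122,-.025,.155),(190,130,-.025,.155)):
    M=B+hh*h(phi)+[0,0,z]; togo(phi,tau,M,o)
E
```

```text
t 13.5 p [0.6263 0.2811 0.1705] q [ 0.88  0.56 -0.61 -0.57 -1.17  0.56] d [ 0.916 -0.334 -0.22 ] jaw [ 0.343  0.94  -0.002] F [-0.4 -1.3 -3.8] w 0.0652
TCP [0.631 0.304 0.177]
shift [ 0.21 -0.17  0.93] turn [ 1.47 -0.32  0.03]
TCP [0.63  0.328 0.177]
shift [ 0.13 -0.53  1.82] turn [ 2.93 -0.66  0.02]
TCP [0.627 0.327 0.186]
shift [ 0.46 -0.74  1.75] turn [ 2.97 -0.45 -0.76]
```

```bash
python3 -m handwheel '[[0.1,0,0.35,0.5,-0.1,0],[0.15,-0.1,0.7,1.1,-0.2,0],[0.2,-0.2,1.1,1.7,-0.4,0],[0.15,-0.35,1.45,2.3,-0.5,0],[0.13,-0.5,1.8,2.9,-0.66,0]]'; python3 - <<'E'
from h import *
o=st(); mouth(o)
h=lambda p:np.r_[np.cos(np.radians(p)),np.sin(np.radians(p)),0]
B=np.r_[BOWL,0]
for phi,tau,hh,z in((190,132,-.025,.155),(190,140,-.025,.155)):
    M=B+hh*h(phi)+[0,0,z]; togo(phi,tau,M,o)
t=cam("top"); cv2.imwrite("pics/t7.png",cv2.resize(t["im"][160:300,90:230],None,fx=4,fy=4))
s=cam("scene"); cv2.imwrite("pics/s10.png",cv2.resize(s["im"][70:190,260:410],None,fx=5,fy=5))
E
```

```text
clock: 14.12
eef_pos: [0.6305, 0.3275, 0.1761]
tool_rot: [-0.514, -0.488, -0.391, 0.588]
ft_force: [0.9, -0.4, -4.8]
grip_width: 0.065
t 14.12 p [0.6305 0.3275 0.1761] q [ 0.72  0.54 -0.89 -1.18 -0.53  0.13] d [ 0.961  0.167 -0.222] jaw [-0.172  0.985 -0.003] F [ 0.9 -0.4 -4.8] w 0.065
mouth [0.564 0.316 0.154] axis [-0.834 -0.147 -0.532] tilt 122.2
TCP [0.626 0.327 0.188]
shift [ 0.42 -0.29  0.02] turn [ 0.01  0.02 -0.98]
TCP [0.621 0.326 0.196]
shift [ 0.7  -0.57  0.02] turn [ 0.01  0.02 -1.78]
```

View pics/t7.png

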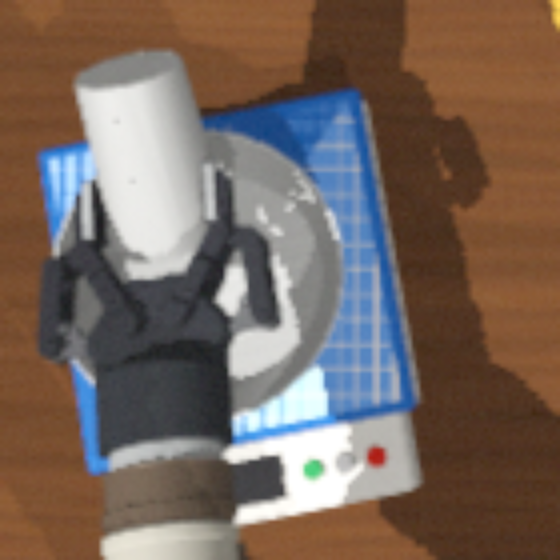

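View pics/s10.png

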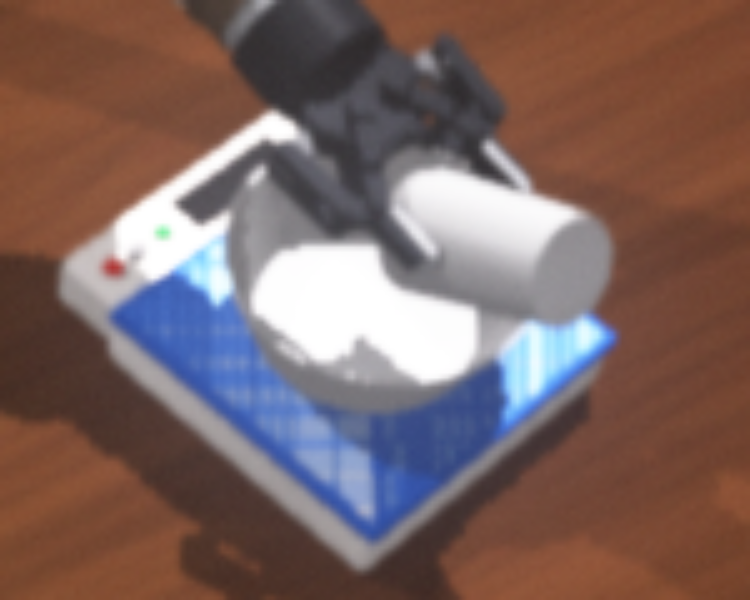

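Still no slug out; 32° of slope doesn't beat the friction. I tilt further to ~135°.

```bash
python3 -m handwheel '[[0.1,-0.05,0,0,0,-0.2],[0.2,-0.1,0,0,0,-0.5],[0.3,-0.2,0,0,0,-0.8],[0.5,-0.35,0,0,0,-1.1],[0.55,-0.45,0,0,0,-1.4]]'; python3 - <<'E'
from h import *
o=st(); mouth(o)
h=lambda p:np.r_[np.cos(np.radians(p)),np.sin(np.radians(p)),0]
B=np.r_[BOWL,0]
for phi,tau,hh,z in((190,143,-.02,.155),(190,150,-.015,.155)):
    M=B+hh*h(phi)+[0,0,z]; togo(phi,tau,M,o)
t=cam("top"); cv2.imwrite("pics/t8.png",cv2.resize(t["im"][160:300,90:230],None,fx=4,fy=4))
s=cam("scene"); cv2.imwrite("pics/s11.png",cv2.resize(s["im"][70:190,260:410],None,fx=5,fy=5))
E
```

```text
clock: 14.85
eef_pos: [0.6232, 0.3263, 0.1924]
tool_rot: [0.45, 0.546, 0.463, -0.534]
ft_force: [0.7, -0.4, -3.7]
grip_width: 0.0651
t 14.85 p [0.6232 0.3263 0.1924] q [ 0.74  0.85 -0.92 -1.8  -0.57 -0.02] d [0.986 0.166 0.024] jaw [-0.166  0.986 -0.001] F [ 0.7 -0.4 -3.7] w 0.0651
mouth [0.564 0.316 0.155] axis [-0.68  -0.116 -0.724] tilt 136.4
TCP [0.613 0.325 0.199]
shift [ 0.29 -0.39  0.02] turn [ 0.04  0.01 -0.66]
TCP [0.603 0.323 0.206]
shift [ 0.56 -0.81  0.01] turn [ 0.04  0.01 -1.36]
```

View pics/s11.png

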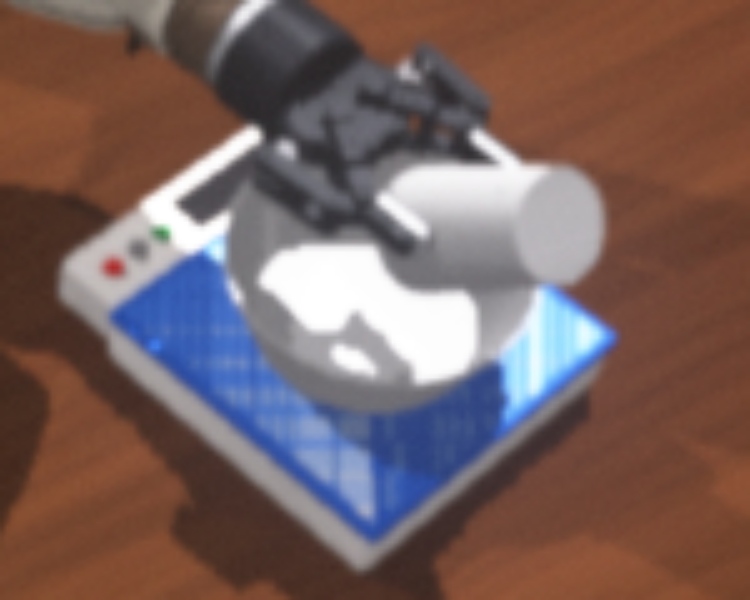

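View pics/t8.png

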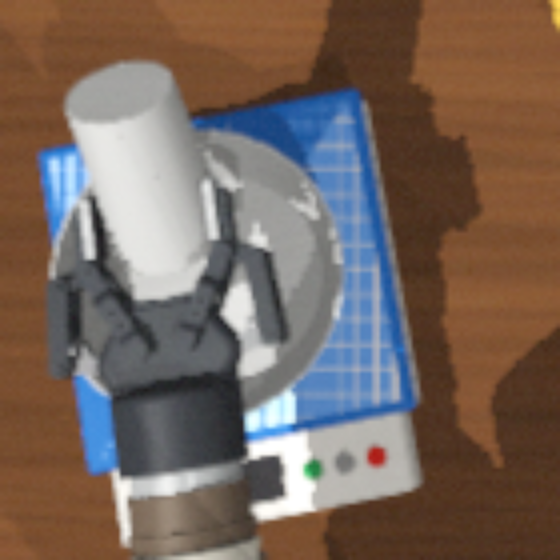

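```bash
python3 - <<'E'
from h import *
s=cam("scene"); cv2.imwrite("pics/s12.png",cv2.resize(s["im"][90:170,290:400],None,fx=7,fy=7,interpolation=cv2.INTER_CUBIC))
o=bot.get_obs(); print(o["ft_force"],o["ft_torque"],o["tau"])
E
```

```text
[ 0.02997877 -0.51436783 -3.28807462] [-0.31713807  1.66861405 -0.05947578] [-5.26728050e-02 -4.18772578e+01  3.20213087e+00 -8.59683037e+00
  3.67745175e-02 -3.08168528e-02]
```

View pics/s12.png

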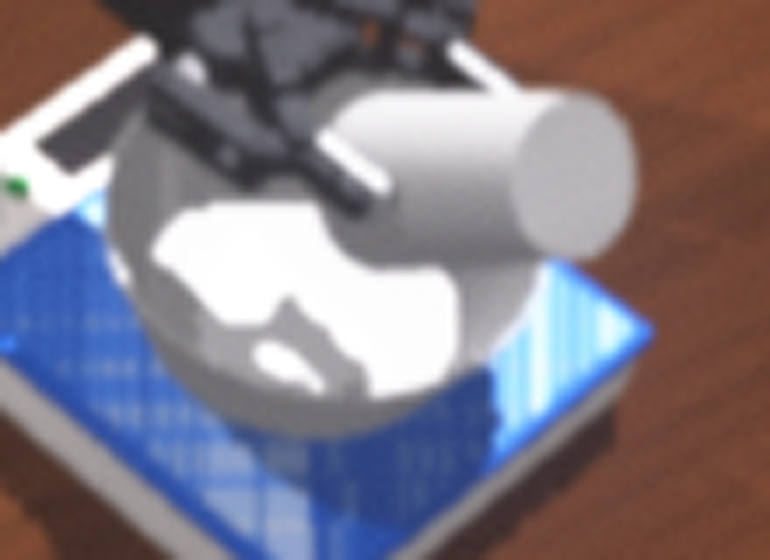

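```bash
python3 -m handwheel '[[0,0,0,0,0,0],[0,0,0,0,0,0],[0,0,0,0,0,0],[0,0,0,0,0,0],[0,0,0,0,0,0]]'; python3 - <<'E'
from h import *
o=st(); mouth(o);print(o["ft_torque"])
s=cam("scene"); cv2.imwrite("pics/s13.png",cv2.resize(s["im"][90:170,290:400],None,fx=7,fy=7,interpolation=cv2.INTER_CUBIC))
E
```

```text
clock: 15.62
eef_pos: [0.6221, 0.3258, 0.1923]
tool_rot: [0.45, 0.547, 0.461, -0.535]
ft_force: [0.1, -0.5, -0.8]
grip_width: 0.065
t 15.62 p [0.6221 0.3258 0.1923] q [ 0.74  0.85 -0.93 -1.8  -0.57 -0.02] d [0.985 0.169 0.022] jaw [-0.169  0.986 -0.003] F [ 0.1 -0.5 -0.8] w 0.065
mouth [0.563 0.315 0.155] axis [-0.681 -0.119 -0.723] tilt 136.3
[-0.28448297  1.49797431  0.00981919]
```

View pics/s13.png

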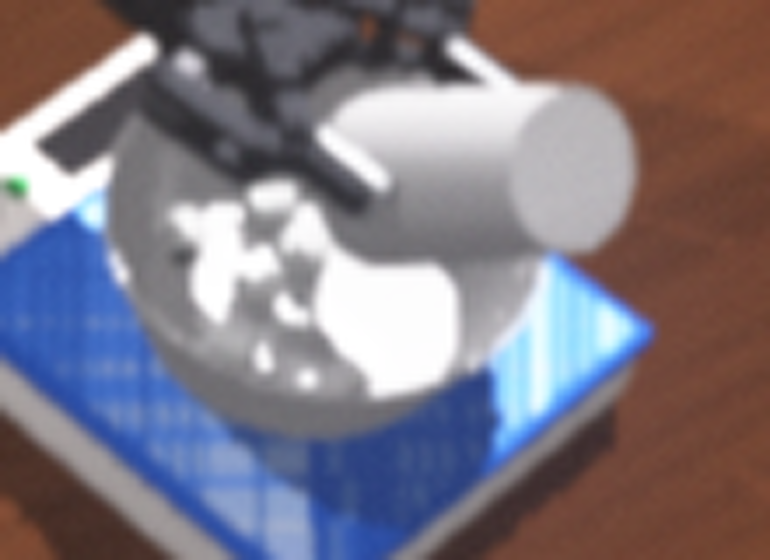

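The slugs are now sliding into the bowl (bright/dark bits around (180–320, 190–380)), and the load has dropped. I hold once more to let it empty.

```bash
python3 -m handwheel '[[0,0,0,0,0,0],[0.1,0,0,0,0,-0.1],[0.1,-0.1,0,0,0,-0.2],[0.1,-0.1,0,0,0,-0.2],[0,0,0,0,0,0]]'; python3 - <<'E'
from h import *
o=st(); mouth(o)
h=lambda p:np.r_[np.cos(np.radians(p)),np.sin(np.radians(p)),0]
B=np.r_[BOWL,0]
for phi,tau,hh,z in((190,136,-.025,.22),(190,110,-.04,.25)):
    M=B+hh*h(phi)+[0,0,z]; togo(phi,tau,M,o)
s=cam("scene"); cv2.imwrite("pics/s14.png",cv2.resize(s["im"][90:170,290:400],None,fx=7,fy=7,interpolation=cv2.INTER_CUBIC))
t=cam("top"); cv2.imwrite("pics/t9.png",cv2.resize(t["im"][175:290,95:230],None,fx=5,fy=5,interpolation=cv2.INTER_CUBIC))
E
```

```text
clock: 16.3
eef_pos: [0.622, 0.3259, 0.1903]
tool_rot: [0.452, 0.546, 0.46, -0.535]
ft_force: [0.2, 0.2, -2.5]
grip_width: 0.0652
t 16.3 p [0.622  0.3259 0.1903] q [ 0.74  0.85 -0.93 -1.8  -0.57 -0.02] d [0.985 0.17  0.019] jaw [-0.17   0.985 -0.005] F [ 0.2  0.2 -2.5] w 0.0652
mouth [0.562 0.315 0.153] axis [-0.683 -0.121 -0.721] tilt 136.1
TCP [0.623 0.327 0.257]
shift [2.68 0.11 0.02] turn [0.02 0.03 0.01]
TCP [0.648 0.331 0.257]
shift [2.64 1.11 0.02] turn [0.03 0.02 2.61]
```

View pics/s14.png

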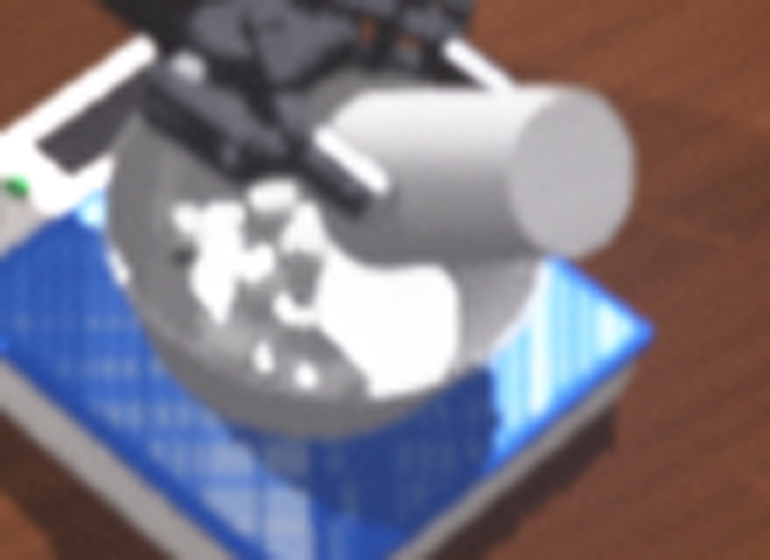

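View pics/t9.png

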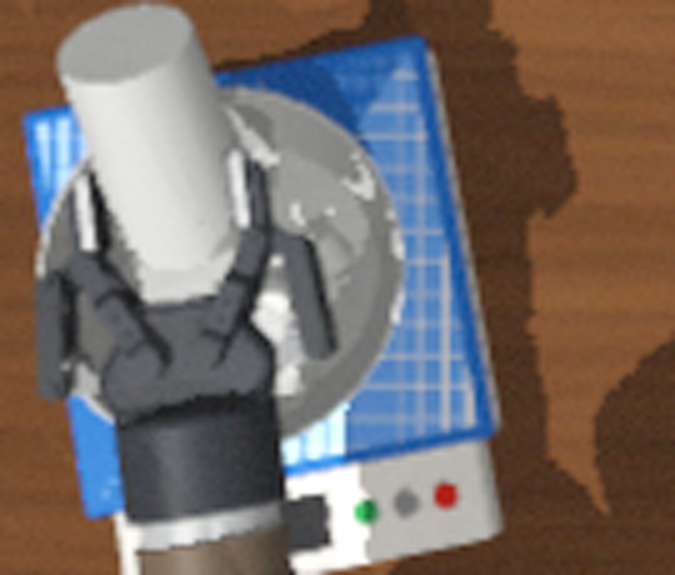

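```bash
python3 -m handwheel '[[0.4,0,0,0,0,0],[0.9,0,0,0,0,0],[1.5,0,0,0,0,0],[2.1,0.1,0,0,0,0],[2.7,0.1,0,0,0,0]]'; python3 - <<'E'
from h import *
o=st(); mouth(o)
h=lambda p:np.r_[np.cos(np.radians(p)),np.sin(np.radians(p)),0]
B=np.r_[BOWL,0]
for phi,tau,hh,z in((180,95,-.04,.25),):
    M=B+hh*h(phi)+[0,0,z]; togo(phi,tau,M,o)
s=cam("scene"); cv2.imwrite("pics/s15.png",cv2.resize(s["im"][70:190,260:410],None,fx=5,fy=5,interpolation=cv2.INTER_CUBIC))
F=[]
for i in range(3): s=cam("top"); F.append(bot.get_obs()["ft_force"][2])
print(F)
E
```

```text
clock: 17.02
eef_pos: [0.6229, 0.3261, 0.2607]
tool_rot: [0.45, 0.547, 0.461, -0.535]
ft_force: [-0.2, 0.5, -1.7]
grip_width: 0.0653
t 17.02 p [0.6229 0.3261 0.2607] q [ 0.74  0.62 -0.94 -1.59 -0.57 -0.02] d [0.985 0.169 0.023] jaw [-0.169  0.986 -0.003] F [-0.2  0.5 -1.7] w 0.0653
mouth [0.563 0.316 0.223] axis [-0.68  -0.119 -0.723] tilt 136.3
TCP [0.649 0.312 0.238]
shift [-0.92  0.92 -0.73] turn [-0.93  0.35  4.12]
[np.float64(-1.8924884612563093), np.float64(-2.1813462867512516), np.float64(-3.3408190769021724)]
```

View pics/s15.png

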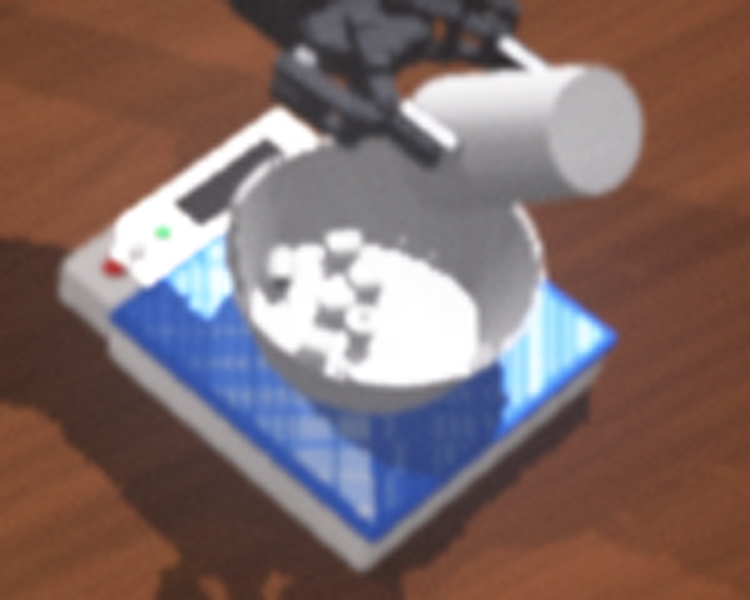

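The slugs lie in the bowl (around (280,265), (342,243), (335,290), (365,280), (358,320), (330,360)). I turn the cup back upright along the reverse path, staying above the bowl.

```bash
python3 - <<'E'
from h import *
o=st()
h=lambda p:np.r_[np.cos(np.radians(p)),np.sin(np.radians(p)),0]
B=np.r_[BOWL,0]
for phi,tau,hh,z in((165,105,-.03,.25),(150,95,-.03,.25)):
    M=B+hh*h(phi)+[0,0,z]; togo(phi,tau,M,o)
E
```

```text
t 17.23 p [0.6229 0.3262 0.2602] q [ 0.74  0.62 -0.94 -1.59 -0.57 -0.02] d [0.985 0.169 0.023] jaw [-0.169  0.986 -0.003] F [-0.4  0.4 -3.3] w 0.0651
TCP [0.637 0.286 0.251]
shift [-0.39  0.26 -1.68] turn [-2.42  0.64  3.09]
TCP [0.626 0.262 0.238]
shift [-0.88 -0.34 -2.55] turn [-3.83  1.36  3.97]
```

```bash
python3 -m handwheel '[[-0.05,0.05,-0.3,-0.5,0.1,0.6],[-0.1,0.1,-0.6,-1,0.2,1.2],[-0.2,0.2,-1,-1.4,0.3,1.8],[-0.3,0.25,-1.3,-1.9,0.5,2.5],[-0.4,0.25,-1.7,-2.4,0.6,3.1]]'; python3 - <<'E'
from h import *
o=st(); mouth(o)
h=lambda p:np.r_[np.cos(np.radians(p)),np.sin(np.radians(p)),0]
B=np.r_[BOWL,0]
for phi,tau,hh,z in((140,75,-.03,.26),):
    M=B+hh*h(phi)+[0,0,z]; togo(phi,tau,M,o)
E
```

```text
clock: 17.85
eef_pos: [0.639, 0.2971, 0.2435]
tool_rot: [0.612, 0.341, 0.435, -0.565]
ft_force: [0.8, 2.5, -3.3]
grip_width: 0.0652
t 17.85 p [0.639  0.2971 0.2435] q [ 0.79  0.26 -0.57 -0.21 -0.83  0.51] d [ 0.91  -0.129 -0.394] jaw [0.148 0.989 0.017] F [ 0.8  2.5 -3.3] w 0.0652
mouth [0.569 0.308 0.234] axis [-0.918  0.143 -0.371] tilt 111.8
TCP [0.609 0.253 0.225]
shift [-1.01 -0.56 -1.94] turn [-2.46  2.06  3.56]
```

```bash
python3 -m handwheel '[[-0.2,-0.1,-0.4,-0.5,0.4,0.6],[-0.4,-0.2,-0.8,-1,0.8,1.3],[-0.6,-0.3,-1.2,-1.5,1.2,2],[-0.8,-0.4,-1.6,-2,1.6,2.8],[-1,-0.5,-1.9,-2.4,2,3.5]]'; python3 - <<'E'
from h import *
o=st(); mouth(o)
h=lambda p:np.r_[np.cos(np.radians(p)),np.sin(np.radians(p)),0]
B=np.r_[BOWL,0]
for phi,tau,hh,z in((120,40,-.04,.28),):
    M=B+hh*h(phi)+[0,0,z]; togo(phi,tau,M,o)
E
```

```text
clock: 18.48
eef_pos: [0.6107, 0.2547, 0.2247]
tool_rot: [0.701, -0.025, 0.41, -0.583]
ft_force: [0.2, -0.1, -2.7]
grip_width: 0.0649
t 18.48 p [0.6107 0.2547 0.2247] q [ 0.66  0.39  0.13  1.13 -0.55  1.27] d [ 0.443 -0.32  -0.838] jaw [0.605 0.796 0.016] F [ 0.2 -0.1 -2.7] w 0.0649
mouth [0.56  0.293 0.256] axis [-0.781  0.59   0.206] tilt 78.1
TCP [0.574 0.251 0.216]
shift [-1.08 -0.3  -1.01] turn [-0.65  2.23  3.74]
```

```bash
python3 -m handwheel '[[-0.2,-0.1,-0.2,-0.1,0.4,0.7],[-0.4,-0.1,-0.4,-0.2,0.8,1.4],[-0.6,-0.2,-0.6,-0.4,1.3,2.2],[-0.8,-0.3,-0.8,-0.5,1.8,3],[-1.1,-0.3,-1,-0.65,2.2,3.7]]'; python3 - <<'E'
from h import *
o=st(); mouth(o)
togo(100,0,[.51,.24,.3],o)
E
```

```text
clock: 19.1
eef_pos: [0.5762, 0.2505, 0.2158]
tool_rot: [-0.597, 0.375, -0.329, 0.628]
ft_force: [0.4, 0.5, -2.4]
grip_width: 0.0651
t 19.1 p [0.5762 0.2505 0.2158] q [0.37 0.51 0.43 1.5  0.08 1.41] d [-0.036  0.07  -0.997] jaw [0.864 0.503 0.004] F [ 0.4  0.5 -2.4] w 0.0651
mouth [0.56  0.277 0.28 ] axis [-0.329  0.56   0.76 ] tilt 40.5
TCP [0.507 0.257 0.231]
shift [-1.68 -0.49 -2.25] turn [0.84 1.88 4.  ]
```

```bash
python3 -m handwheel '[[-0.3,-0.1,-0.4,0.2,0.4,0.8],[-0.6,-0.2,-0.9,0.3,0.8,1.6],[-1,-0.3,-1.3,0.5,1.1,2.4],[-1.4,-0.4,-1.8,0.7,1.5,3.2],[-1.7,-0.5,-2.2,0.8,1.9,4]]'; python3 - <<'E'
from h import *
o=st(); mouth(o)
togo(65,0,[.46,.08,.3],o)
t=cam("top"); cv2.imwrite("pics/t10.png",cv2.resize(t["im"][165:305,90:240],None,fx=5,fy=4.2,interpolation=cv2.INTER_CUBIC))
E
```

```text
clock: 19.73
eef_pos: [0.5069, 0.2577, 0.2311]
tool_rot: [-0.329, 0.629, -0.213, 0.672]
ft_force: [0.2, 0.2, -3.3]
grip_width: 0.0647
t 19.73 p [0.5069 0.2577 0.2311] q [0.05 0.4  0.05 1.35 0.77 1.39] d [-0.127  0.694 -0.709] jaw [ 0.985  0.174 -0.006] F [ 0.2  0.2 -3.3] w 0.0647
mouth [0.51  0.241 0.3  ] axis [0.006 0.004 1.   ] tilt 0.4
TCP [0.467 0.096 0.231]
shift [ 4.33 -4.29 -2.68] turn [2.5  2.46 0.03]
```

View pics/t10.png

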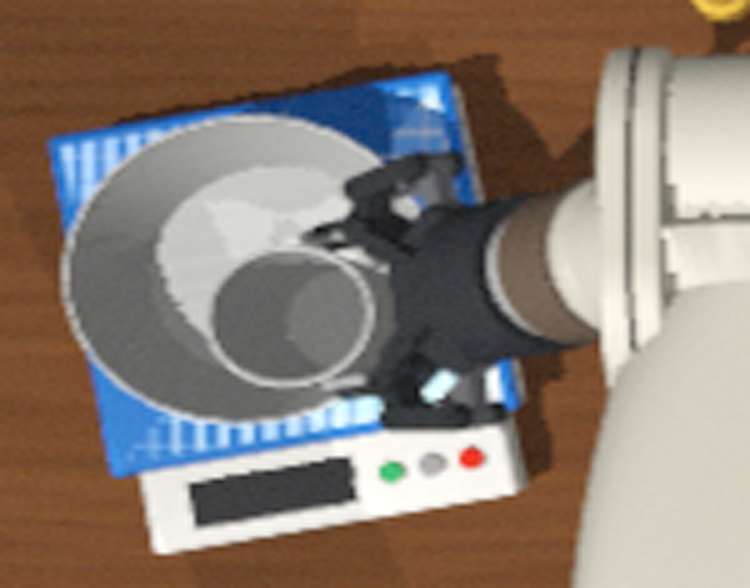

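Looking into the upright cup (~(295,318)): empty, bare floor. Off to the mat.

```bash
python3 -m handwheel '[[0.8,-0.8,-0.5,0.5,0.5,0],[1.7,-1.7,-1,1,1,0],[2.6,-2.6,-1.6,1.5,1.5,0],[3.5,-3.5,-2.2,2,2,0],[4.3,-4.3,-2.7,2.5,2.5,0]]'; python3 - <<'E'
from h import *
o=st(); mouth(o)
togo(25,0,[.52,-.03,.28],o)
E
```

```text
clock: 20.4
eef_pos: [0.4673, 0.095, 0.2323]
tool_rot: [-0.124, 0.697, -0.41, 0.575]
ft_force: [0.8, -0.3, -2.4]
grip_width: 0.0652
t 20.4 p [0.4673 0.095  0.2323] q [-0.3   0.03 -0.42  0.98  0.77  1.77] d [ 0.3    0.632 -0.714] jaw [ 0.903 -0.429 -0.001] F [ 0.8 -0.3 -2.4] w 0.0652
mouth [0.46  0.08  0.301] axis [0.005 0.009 1.   ] tilt 0.6
TCP [ 0.536 -0.023  0.211]
shift [ 2.78 -1.54  4.5 ] turn [2.79 2.81 0.06]
```

```bash
python3 -m handwheel '[[0.5,-0.3,0.8,0.5,0.5,0],[1.1,-0.6,1.7,1.1,1.1,0],[1.7,-0.9,2.7,1.7,1.7,0],[2.3,-1.3,3.6,2.3,2.3,0],[2.8,-1.5,4.5,2.8,2.8,0]]'; python3 - <<'E'
from h import *
o=st(); mouth(o)
togo(0,0,[.590,-.034,.19],o)
togo(0,0,[.592,-.034,.19],o)
E
```

```text
clock: 21.02
eef_pos: [0.5366, -0.0213, 0.2099]
tool_rot: [0.12, 0.695, -0.582, 0.404]
ft_force: [1.1, 0.1, -3.0]
grip_width: 0.0648
t 21.02 p [ 0.5366 -0.0213  0.2099] q [-0.35 -0.1  -0.66  0.4   0.52  2.52] d [ 0.637  0.293 -0.713] jaw [ 0.421 -0.907  0.004] F [ 1.1  0.1 -3. ] w 0.0648
mouth [ 0.521 -0.028  0.279] axis [0.006 0.008 1.   ] tilt 0.5
TCP [ 0.608 -0.034  0.121]
shift [0.81 4.2  1.64] turn [1.74 1.79 0.04]
TCP [ 0.61  -0.034  0.121]
shift [0.76 4.25 1.68] turn [1.74 1.79 0.04]
```

```bash
python3 -m handwheel '[[0.1,0.8,0.3,0.3,0.3,0],[0.3,1.6,0.6,0.7,0.7,0],[0.5,2.5,1,1.1,1.1,0],[0.7,3.4,1.3,1.5,1.5,0],[0.75,4.2,1.65,1.75,1.8,0]]'; python3 - <<'E'
from h import *
o=st(); mouth(o)
togo(0,0,[.592,-.034,.118],o)
for i,n in enumerate(("scene","top")):
    c=cam(n); a=proj(c,[.59,-.034,.1])[0].astype(int); x0,y0=max(a[0]-60,0),max(a[1]-60,0)
    print(n,x0,y0); cv2.imwrite(f"pics/m_{n}.png",cv2.resize(c["im"][y0:y0+120,x0:x0+120],None,fx=5,fy=5,interpolation=cv2.INTER_CUBIC))
E
```

```text
clock: 21.65
eef_pos: [0.6082, -0.0313, 0.1209]
tool_rot: [-0.267, -0.654, 0.655, -0.268]
ft_force: [-0.1, 0.2, -1.5]
grip_width: 0.0651
t 21.65 p [ 0.6082 -0.0313  0.1209] q [-0.08  0.11 -0.78 -0.1   0.06  3.08] d [ 0.701 -0.    -0.713] jaw [ 0.001 -1.     0.001] F [-0.1  0.2 -1.5] w 0.0651
mouth [ 0.591 -0.031  0.19 ] axis [0.009 0.001 1.   ] tilt 0.5
TCP [ 0.61  -0.034  0.049]
shift [1.97 2.09 0.11] turn [-0.    0.01  0.05]
scene 181 124
top 213 149
```

View pics/m_scene.png

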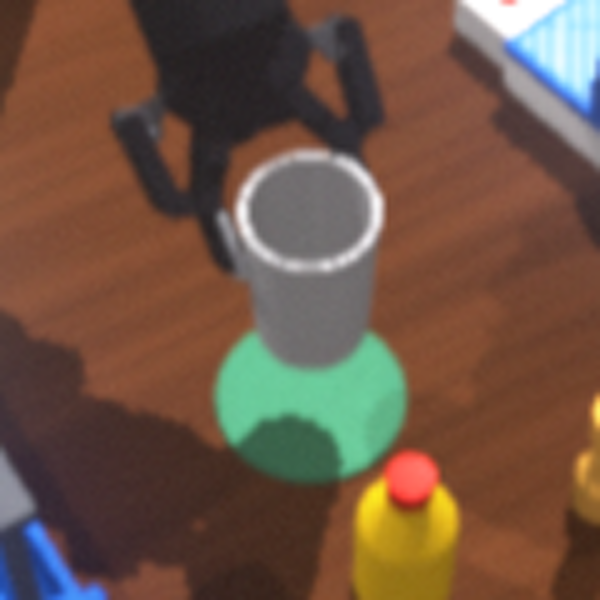

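View pics/m_top.png

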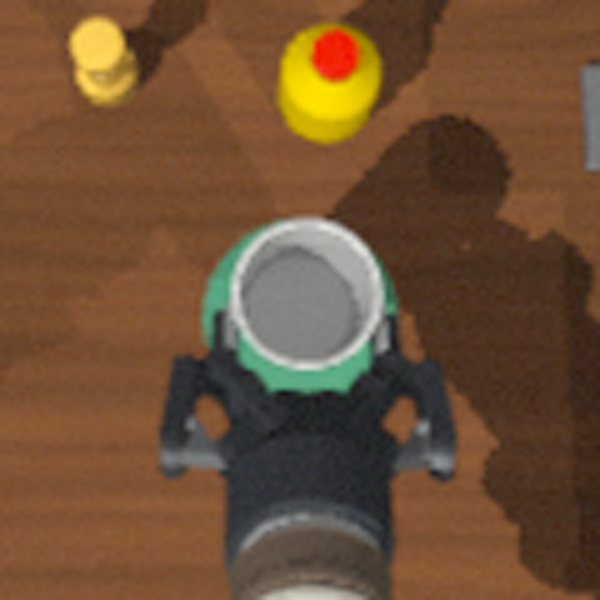

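The empty cup hangs upright over the mat. The rim centre is at (308,293) in the top crop and (312,211) in the scene crop.

```bash
python3 - <<'E'
from h import *
s=cam("scene");t=cam("top"); o=st(); mouth(o)
print(plane(t,np.array([308,293])/5+[213,149]-.4,.19), plane(s,np.array([312,211])/5+[181,124]-.4,.19))
togo(2,0,[.592,-.034,.119],o)
E
```

```text
t 21.85 p [ 0.6083 -0.0314  0.1219] q [-0.09  0.11 -0.78 -0.1   0.06  3.08] d [ 0.701  0.002 -0.713] jaw [ 0.004 -1.     0.001] F [-0.9 -0.5 -1.7] w 0.0652
mouth [ 0.591 -0.031  0.191] axis [0.009 0.001 1.   ] tilt 0.5
[[ 0.58982612 -0.03204521  0.19      ]] [[ 0.59222884 -0.02995218  0.19      ]]
TCP [ 0.61  -0.033  0.05 ]
shift [1.97 2.09 0.08] turn [-0.13 -0.12  0.05]
```

```bash
python3 -m handwheel '[[0.4,0.4,0,0,0,0],[0.8,0.9,0.05,0,0,0],[1.3,1.4,0.08,0,0,0],[1.7,1.8,0.08,0,0,0],[1.85,1.97,0.08,0,0,0]]'; python3 - <<'E'
from h import *
o=st(); mouth(o)
E
```

```text
clock: 22.48
eef_pos: [0.6101, -0.0346, 0.0552]
tool_rot: [0.268, 0.654, -0.654, 0.269]
ft_force: [0.7, 0.1, -3.6]
grip_width: 0.0649
t 22.48 p [ 0.6101 -0.0346  0.0552] q [-0.09  0.28 -0.86 -0.34  0.07  3.07] d [ 0.702  0.001 -0.712] jaw [ 0.002 -1.     0.001] F [ 0.7  0.1 -3.6] w 0.0649
mouth [ 0.593 -0.035  0.124] axis [0.007 0.001 1.   ] tilt 0.4
```

```bash
python3 -m handwheel '[[0.04,0.04,0,0,0,0],[0.08,0.08,0,0,0,0],[0.12,0.12,0,0,0,0],[0.17,0.17,0,0,0,0],[0.2,0.2,0,0,0,0]]'; python3 -m handwheel '[[0.02,0.02,0,0,0,0],[0.04,0.04,0,0,0,0],[0.06,0.06,0,0,0,0],[0.06,0.06,0,0,0,0],[0.06,0.06,0,0,0,0]]'
```

```text
clock: 23.1
eef_pos: [0.6106, -0.034, 0.0485]
tool_rot: [0.268, 0.654, -0.654, 0.269]
ft_force: [-0.3, -0.1, -1.5]
grip_width: 0.0653
clock: 23.72
eef_pos: [0.6105, -0.034, 0.0464]
tool_rot: [0.268, 0.654, -0.654, 0.269]
ft_force: [-0.4, -0.5, -2.6]
grip_width: 0.065
```

```bash
for i in 1; do python3 -m handwheel '[[0.01,0.01,0,0,0,0],[0.02,0.02,0,0,0,0],[0.03,0.03,0,0,0,0],[0.03,0.03,0,0,0,0],[0.03,0.03,0,0,0,0]]'; python3 -m handwheel '[[0.01,0.01,0,0,0,0],[0.02,0.02,0,0,0,0],[0.03,0.03,0,0,0,0],[0.03,0.03,0,0,0,0],[0.03,0.03,0,0,0,0]]'; done
```

```text
clock: 24.35
eef_pos: [0.6105, -0.034, 0.0453]
tool_rot: [0.268, 0.654, -0.654, 0.269]
ft_force: [1.0, -0.1, -2.5]
grip_width: 0.0648
clock: 24.98
eef_pos: [0.6111, -0.034, 0.045]
tool_rot: [0.268, 0.654, -0.654, 0.27]
ft_force: [-1.4, 0.7, 2.4]
grip_width: 0.0652
```

Contact: the force swung from -2.5 to +2.4 N with the foot at mat height. I release.

```bash
python3 -m handwheel '[[0,0,0,0,0,0],[0,0,0,0,0,0],[0,0,0,0,0,0],[0,0,0,0,0,0],[0,0,0,0,0,0]]' 1; python3 - <<'E'
from h import *
st()
for i,n in enumerate(("scene","top")):
    c=cam(n); x0,y0=((181,124),(213,149))[i]
    cv2.imwrite(f"pics/r_{n}.png",cv2.resize(c["im"][y0:y0+120,x0:x0+120],None,fx=5,fy=5,interpolation=cv2.INTER_CUBIC))
E
```

```text
clock: 25.6
eef_pos: [0.6105, -0.0341, 0.0442]
tool_rot: [0.268, 0.654, -0.654, 0.269]
ft_force: [0.5, -0.2, -0.4]
grip_width: 0.0855
t 25.6 p [ 0.6105 -0.0341  0.0442] q [-0.09  0.31 -0.87 -0.38  0.07  3.07] d [ 0.702  0.001 -0.712] jaw [ 0.002 -1.     0.001] F [ 0.5 -0.2 -0.4] w 0.0855
```

View pics/r_scene.png

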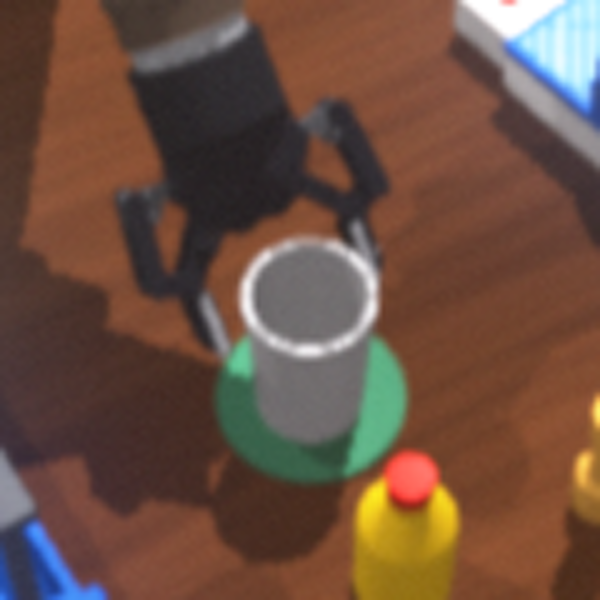

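View pics/r_top.png

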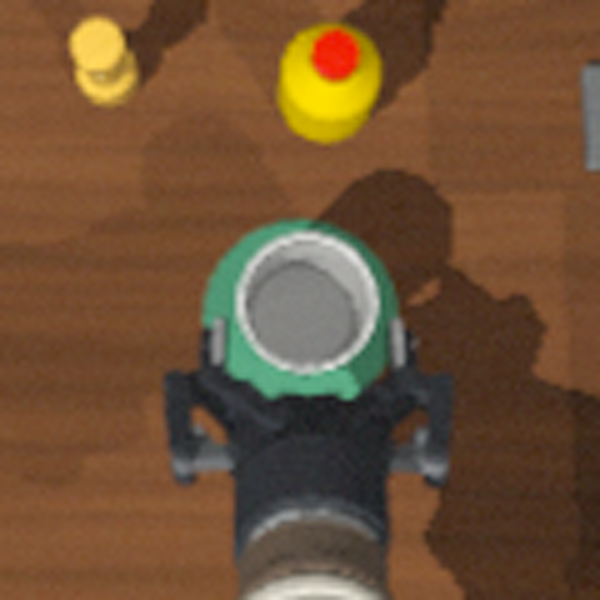

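The cup stands upright on the mat (rim ~(308,303) top, foot within the green), with the fingers clear on both sides. I back out along the tool axis.

```bash
python3 -m handwheel '[[0,-0.4,0,0,0,0],[0,-1,0,0,0,0],[0,-1.6,0,0,0,0],[0,-2.3,0,0,0,0],[0,-3,0,0,0,0]]'; python3 -m handwheel '[[0,-0.8,0,0,0,0],[0,-1.6,0,0,0,0],[0,-2.4,0,0,0,0],[0,-3.2,0,0,0,0],[0,-4,0,0,0,0]]'; python3 - <<'E'
from h import *
st()
c=cam("scene"); cv2.imwrite("pics/f_scene.png",c["im"]); cv2.imwrite("pics/f_bowl.png",cv2.resize(c["im"][80:190,265:395],None,fx=6,fy=5.4,interpolation=cv2.INTER_CUBIC))
cv2.imwrite("pics/f_mat.png",cv2.resize(c["im"][124:244,181:301],None,fx=5,fy=5,interpolation=cv2.INTER_CUBIC))
c=cam("top"); cv2.imwrite("pics/f_top.png",c["im"]); cv2.imwrite("pics/f_bowlt.png",cv2.resize(c["im"][185:275,95:185],None,fx=6.5,fy=6.5,interpolation=cv2.INTER_CUBIC))
E
```

```text
clock: 26.32
eef_pos: [0.5568, -0.0341, 0.0982]
tool_rot: [0.268, 0.654, -0.654, 0.269]
ft_force: [1.6, -0.1, -0.3]
grip_width: 0.0854
clock: 26.95
eef_pos: [0.4864, -0.0342, 0.1693]
tool_rot: [0.268, 0.654, -0.654, 0.269]
ft_force: [-0.3, -0.4, 1.2]
grip_width: 0.0853
t 26.95 p [ 0.4864 -0.0342  0.1693] q [-0.14 -0.26 -0.94  0.12  0.1   3.04] d [ 0.703  0.001 -0.712] jaw [ 0.002 -1.     0.001] F [-0.3 -0.4  1.2] w 0.0853
```

View pics/f_scene.png

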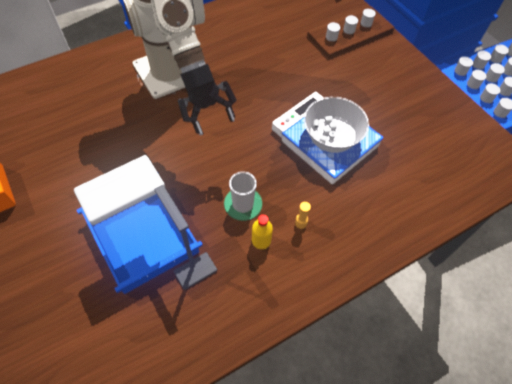

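View pics/f_top.png

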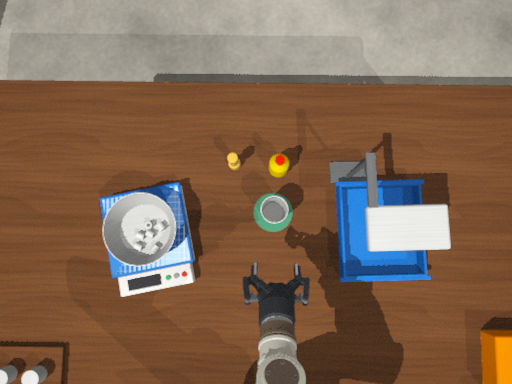

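View pics/f_bowl.png

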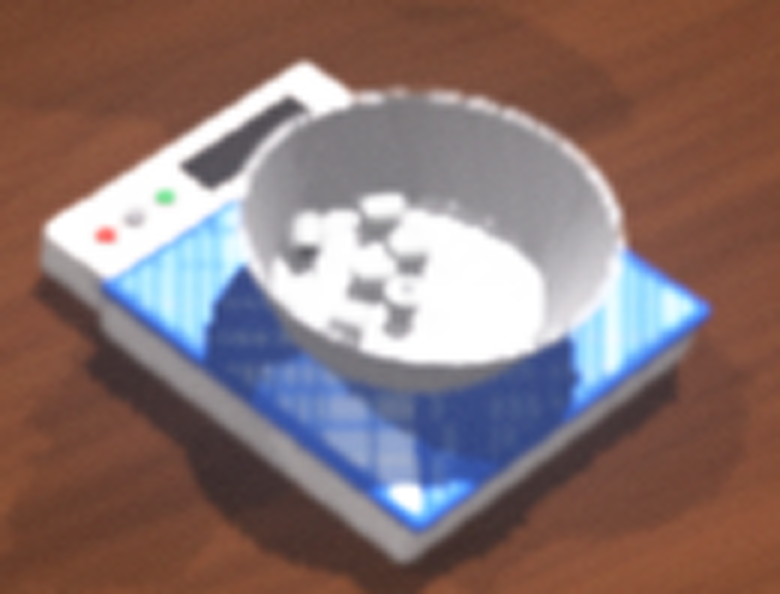

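View pics/f_bowlt.png

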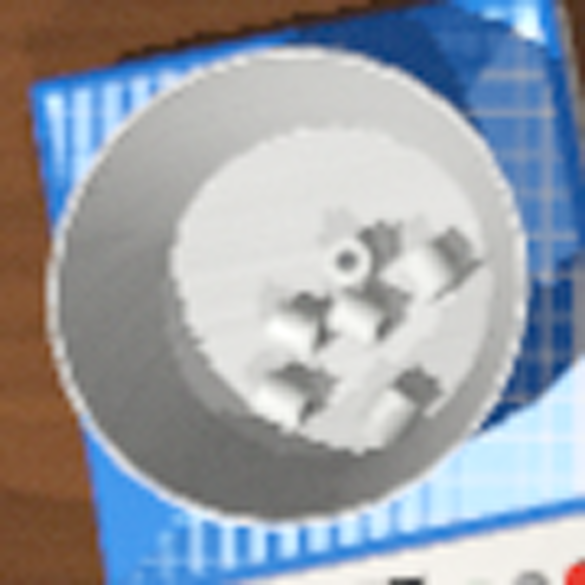

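The top crop shows all six slugs in the bowl: (350,258), (425,270), (360,310), (300,325), (285,390) and (400,410). The cup stands on the mat at (273,209), the oil bottle and gauge are at their starting pixels, and the arm is clear. I hand the job in.

```bash
python3 -m handwheel '[[0,0,0,0,0,0],[0,0,0,0,0,0],[0,0,0,0,0,0],[0,0,0,0,0,0],[0,0,0,0,0,0]]'; python3 - <<'E'
from h import *
st(); print(bot.job_done())
E
```

```text
clock: 27.68
eef_pos: [0.4875, -0.0342, 0.1684]
tool_rot: [0.267, 0.654, -0.654, 0.269]
ft_force: [-1.5, -0.4, 0.6]
grip_width: 0.0856
t 27.68 p [ 0.4875 -0.0342  0.1684] q [-0.14 -0.25 -0.93  0.11  0.1   3.04] d [ 0.702  0.001 -0.712] jaw [ 0.002 -1.     0.   ] F [-1.5 -0.4  0.6] w 0.0856
the job is handed in; nothing more can be done
None
```

The job is done and handed in at 27.7 s. I gripped the cup under the lamp with the tool at 45° and drew it out by the front. The slugs went into the bowl, and the empty cup was set on the mat before I let go.

- **Last checks:** the pictures show six slugs lying in the bowl and the cup empty and upright on the mat. The scale, lamp, oil bottle and gauge look unmoved, and the gripper stood clear of everything. The wrist force readings never passed about 8 N; I read them only at the end of each move and at the checks between.
- **What went differently:** the slugs did not slide until the cup was tilted about 136°. On the way there I also changed the pouring direction, because the wrist was nearing a bad pose at 122°.
- **What disagreed:** the two cameras differed by up to about 5 mm on the mat's position, so I aimed between them. The single force readings were noisy by about 1 N, so I relied on the pictures to judge that the cup was empty.

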